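# Set out the transformer comparison test

### The arm

A 7-joint arm with a two-finger parallel gripper is mounted at the origin on the work surface. World frame = base frame: x ahead of the robot, y to its left, z up, the work surface at z = 0. Lengths are in mm, angles in rad, forces in N, time in s.
With the tool pointing down it reaches from about 400 to 875 mm from the base axis. Payload 4.4 kg.
Tool frame: the origin (TCP) lies midway between the tips of the shut fingers; the grasp point (between the pads) lies 19 mm behind it; z points along the fingers, y is the line along which they close (so a half turn about z gives the same grasp; the last joint's range is limited). The gripper opens to 85 mm and grips with 20 to 120 N. Pads are 22 mm wide; open, the fingers measure 114 mm over their backs; the gripper's body (76 mm by 85 mm) begins 54 mm behind the grasp point. The pads swing forward as they close: fully open they stand 13 mm farther back than shut.
Start: joints at [-1.209, 0.628, 0.038, 1.517, -0.027, 0.996, -0.02], TCP at [269.644, 591.447, 231.313] pointing down, gripper open.
Joint ranges: [-3.06, 3.06], [-0.37, 2.12], [-1.25, 1.32], [0.18, 2.47], [-1.1, 4.24], [0.23, 1.98], [-2.94, 2.94]. Speed limits (rad/s): [2.57, 2.57, 3.14, 3.14, 3.14, 3.14, 3.14].

### API

Orientations are given as [roll, pitch, yaw] about the fixed x, y, z axes, in that order (R = Rz(yaw) Ry(pitch) Rx(roll)).
In Python, from cell import monitor, cams, ctrl gives the robot as it stands.
- The arm moves only by the tool drive_tool, never from a script. Its argument "motion" is a list of rows, each an object with "fingers": the opening, from 0 (shut) to 1 (fully open); "linear": the shift along the tool's x, y, z in m, a list of three; "twist": the turn about the tool's z in rad. In form: [{"fingers": fingers, "linear": [x, y, z], "twist": twist}, ...]. A call has 1 to 5 rows; each row shifts and turns the commanded pose from where the row before left it, along the tool's axes as they then stand; what a row does not reach is not made up. A row lasts 1/12 s, in which the tool goes at most 41.7 mm and 7.16 degrees, less where a joint would pass 70% of its speed; a pose out of reach is approached as far as the arm can. A call with a gripper value outside its range is refused whole. The fingers move at their own pace and stop on an object; the grip force is fixed at half the most. Time passes only in rows, so rows that do not move let the fingers close. It gives the time, the measured TCP pose, the force, the opening and the grip force at its end, in the units of the state.
- monitor.read_state(): the state, without advancing time (a new reading comes with each control period).
- cams.get_image(name): name is "scene" or "top"; returns a dict with "color" (384x512x3 uint8, blue, green, red), "K" (3x3 intrinsics, pixels), "k1" (the pictures are not rectified: a ray, as slopes to the right and down, at radius r is drawn at 1 + k1 r^2 times it, then the intrinsics apply), "R" (3x3) and "t" (3): a world point X has camera coordinates R X + t. Camera axes: x right, y down, z forward; pixel columns grow to the right and rows downward; lengths in mm; the calibration is good to about 2 mm. A picture is of the moment at which its call begins. There is no depth.
- ctrl.finish_job(): hands the job in; it is judged then, once.
The state is a dict: "clock": time; "qpos": joint angles; "qd": joint speeds; "tau": joint torques, N m; "eef_pos": TCP position; "tool_rot": TCP orientation; "force": force on the tool from outside, world axes, zero at the start; "torque": the same for the moment, N m; "width": finger opening in mm; "gripper_force": force on a finger pad.
Only numpy, scipy, OpenCV 4.12 (cv2) and the standard library are available. Lean on these libraries where they do the work, as an engineer would, in place of code of your own. Each camera call takes 0.05 s, during which the arm holds its last target. There are 200 camera calls.

### The job

Set out the comparison test: thread the large black ring over the copper post until it lies flat on the stand, and the small ring over the same post so that it lies flat on top of the large one. Set the grey burden box flat on the clamp board, midway between the two orange-knobbed clamps and with its long side running from clamp to clamp, and stand the steel can upright in the middle of the top of the box. Leave the multimeter, the mouse and the copper bar where they are.

Things in the scene. Friction and masses are not known exactly. Their poses are not given: they have to be found in the camera images.
- stand: Fixed test stand: a white square insulating plate 110 x 110 x 10 mm with an upright copper post 18 mm in diameter in its centre; the post's top is 60 mm above the bench. Origin: centre of the underside, z up. The bench top is at z = 0.
- rack: Fixed clamp board: a brown board 90 mm (its x) by 280 mm (its y), 6 mm thick, with a white clamp block with an orange star knob at each end. The clamps stand at y = +115 and -115 mm, are at most 58 mm (x) by 50 mm (y) and 74 mm high, and the board between them is bare for 180 mm. Origin: centre of the underside, z up. So the origin is midway between the clamps; board top at z = 6 mm.
- big_core: Loose black ring (ring current transformer), the larger of two, lying flat: outer diameter 66 mm, bore 36 mm right through, 28 mm high, about 0.3 kg. Its label and small brass dots do not matter. Origin: centre of the underside, z up. 
- small_core: Loose black ring (ring current transformer), the smaller of two, lying flat: outer diameter 50 mm, bore 34 mm right through, 24 mm high, about 0.15 kg. Its label and small brass dots do not matter. Origin: centre of the underside, z up. 
- burden_box: Loose grey rectangular box (burden box): 62 mm (its x) by 110 mm (its y) by 45 mm high, about 0.35 kg, with a round black pad 42 mm across, level with the top, in the middle of the top and two brass terminals 6 mm high near each short end. Origin: centre of the underside, z up. 
- standard: Loose upright bare-steel can (standard resistor): diameter 46 mm, body 50 mm high, then a black cap 42 mm in diameter up to 54 mm and two brass terminals up to 62 mm; about 0.25 kg. Origin: centre of the underside, z up. 
- multimeter: Loose yellow and black hand multimeter lying on the bench, 170 (its x) x 85 x 40 mm; not part of the job. Origin: centre of the underside, z up. 
- mouse: Loose black computer mouse, 105 (its x) x 60 x 34 mm; not part of the job. Origin: centre of the underside, z up. 
- busbar: Loose flat copper bar, 25 x 200 (its y) x 10 mm, lying on the bench beyond the fixtures; not part of the job. Origin: centre of the underside, z up. 
Mind the look-alikes: they are no part of the job. Leave any pink or turquoise look-alike of the small_core alone.

How it is judged:
By the outcome, as a careful person would: the job done as asked, in the order asked, and still so for the second after the job is handed in, with the robot touching nothing.
It also fails if it takes over 104 s, if anything falls off the work surface, if the arm or the gripper's body presses on something with over 40 N, if the wrist force passes 120 N, or if a joint passes its speed limit or range.

## Working session

There is one attempt and no reset: what is moved stays moved. The work goes in short steps, Python scripts to look and compute and a tool call to move; the robot and the scene stay as the last step left them, time stands still between calls to the robot, and variables do not carry over. Pictures are saved under pics/ and viewed, at most 14 in all, crops included, and the job is handed in when it is done.

Besides the shell and the picture viewer there is one more tool, called after "Call:" by a JSON object that holds its "method" and its "body", one argument or row to a line. drive_tool: Moves the arm, as the interface text tells. Its arguments: {"type":"object","properties":{"motion":{"type":"array"}},"required":["motion"]}

```bash
mkdir -p pics; ls; python3 - <<'E'
from cell import monitor,cams
import cv2,pickle
s=monitor.read_state(); print(s['clock'],s['eef_pos'],s['tool_rot'],s['width'],s['force'])
for n in('scene','top'):
    d=cams.get_image(n); pickle.dump(d,open(f'pics/{n}0.pkl','wb'))
    cv2.imwrite(f'pics/{n}0.png',cv2.resize(d['color'],(800,600),interpolation=cv2.INTER_CUBIC))
    print(n,d['K'],d['k1'],d['R'],d['t'])
E
```

```text
pics
0.0 [269.35413581 590.85943169 230.37862212] [-3.13965151e+00  2.48604724e-05  2.71389544e+00] 85.3152300193628 [ 0.39873418 -0.04806317  0.57129099]
scene [[438.06678465   0.         255.55562549]
 [  0.         438.06678465 190.63041666]
 [  0.           0.           1.        ]] -0.11793594491248671 [[ 0.68162077  0.73168196  0.00588502]
 [ 0.41707048 -0.38190126 -0.82474459]
 [-0.60120324  0.56461751 -0.56547478]] [-373.65439087 -202.84546275 1977.23603632]
top [[387.85912501   0.         252.58953717]
 [  0.         387.85912501 194.4629299 ]
 [  0.           0.           1.        ]] -0.04857496419834618 [[ 0.00274256 -0.99997047  0.00717918]
 [-0.98630211 -0.00388898 -0.1649031 ]
 [ 0.16492615 -0.00662858 -0.98628364]] [  -2.90785215  558.35068813 1051.42187047]
```

View pics/top0.png

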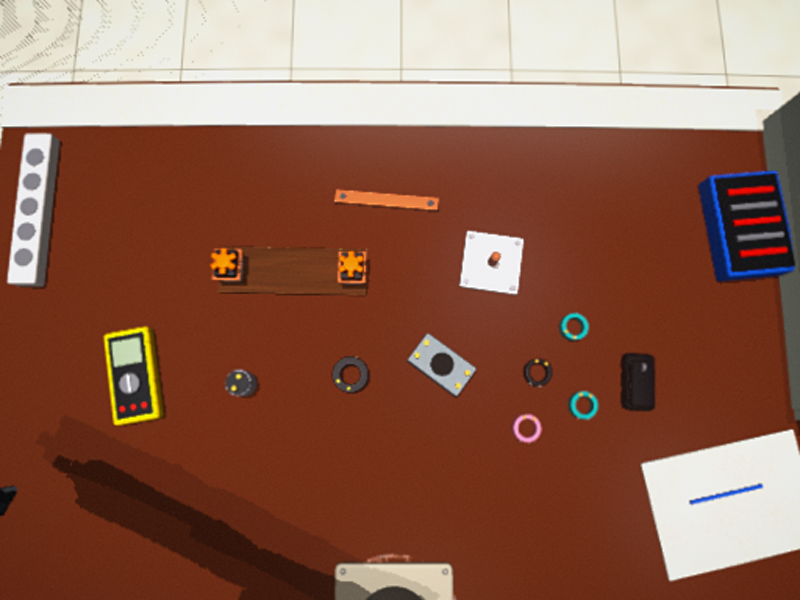

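View pics/scene0.png

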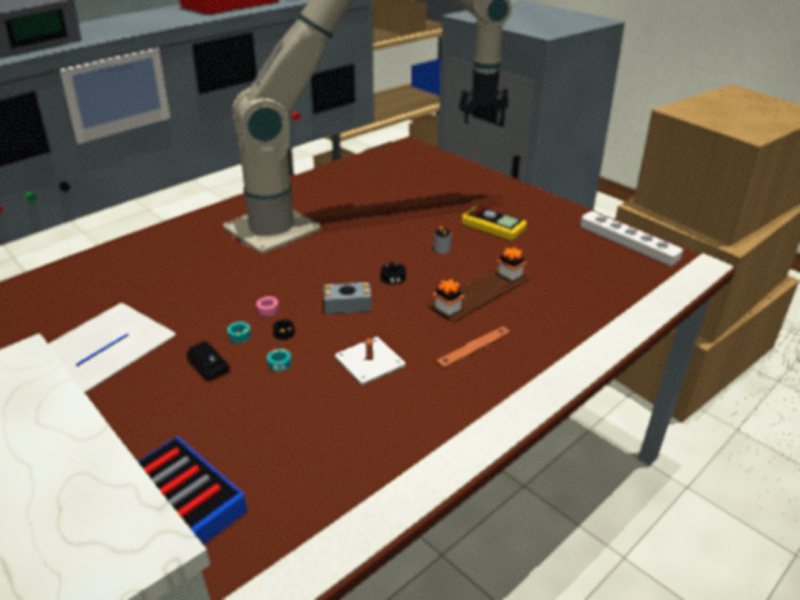

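The top view (800x600) shows the stand post at about (495,260), board clamps at (227,265) and (352,267), the large black ring at (351,374), the box at (442,364) and the can at (240,383). The small-ring candidates are black (538,372), turquoise (575,326) and (584,405), and pink (527,428). Only the black one fits; I'll confirm it in an enlarged crop.

```bash
cat > h.py <<'E'
import numpy as np,cv2,pickle
from scipy.optimize import least_squares
def proj(d,X):
    c=np.atleast_2d(X)@d['R'].T+d['t']; s=c[:,:2]/c[:,2:]
    s=s*(1+d['k1']*(s**2).sum(1,keepdims=True))
    return s@d['K'][:2,:2].T+d['K'][:2,2]
def back(d,uv,z):
    f=lambda p: (proj(d,[p[0],p[1],z])-uv).ravel()
    return least_squares(f,[600,0],x_scale=100).x
def cyl(r,h,z0=0,n=48):
    a=np.arange(n)*2*np.pi/n
    return np.vstack([np.c_[r*np.cos(a),r*np.sin(a),0*a+z] for z in(z0,z0+h)])
def box(x,y,h,z0=0): return np.array([[i*x/2,j*y/2,k] for i in(-1,1) for j in(-1,1) for k in(z0,z0+h)])
def place(P,x,y,yaw=0):
    c,s=np.cos(yaw),np.sin(yaw); return P@np.array([[c,s,0],[-s,c,0],[0,0,1]])+[x,y,0]
def soft(d,P,shape,S=8,o=(0,0)):
    h=cv2.convexHull(((proj(d,P)-o+.5)*S).astype(np.float32))
    m=np.zeros((shape[0]*S,shape[1]*S),np.uint8); cv2.fillConvexPoly(m,h.round().astype(np.int32),255)
    return cv2.resize(m,shape[::-1],interpolation=cv2.INTER_AREA)/255.
E
python3 - <<'E'
from h import *
d=pickle.load(open('pics/top0.pkl','rb'))
c=d['color'][140:290,130:400]
cv2.imwrite('pics/crop0.png',cv2.resize(c,None,fx=2.96,fy=2.96,interpolation=cv2.INTER_CUBIC))
f=1/1.5625
for n,u,v,z in[('stand',492,262,10),('posttop',495,256,60),('big',351,374,14),('small',538,372,12),('box',442,364,45),('can',240,383,30),('cl1',224,261,74),('cl2',351,265,74),('pink',527,428,12),('t1',575,326,12),('t2',584,405,12),('mouse',638,381,17)]:
    print(n,back(d,[u*f,v*f],z).round())
E
```

```text
stand [ 646. -186.]
posttop [ 645. -183.]
big [433.  78.]
small [ 438. -266.]
box [450. -86.]
can [415. 277.]
cl1 [630. 305.]
cl2 [624.  77.]
pink [ 336. -242.]
t1 [ 523. -339.]
t2 [ 377. -349.]
mouse [ 421. -450.]
```

View pics/crop0.png

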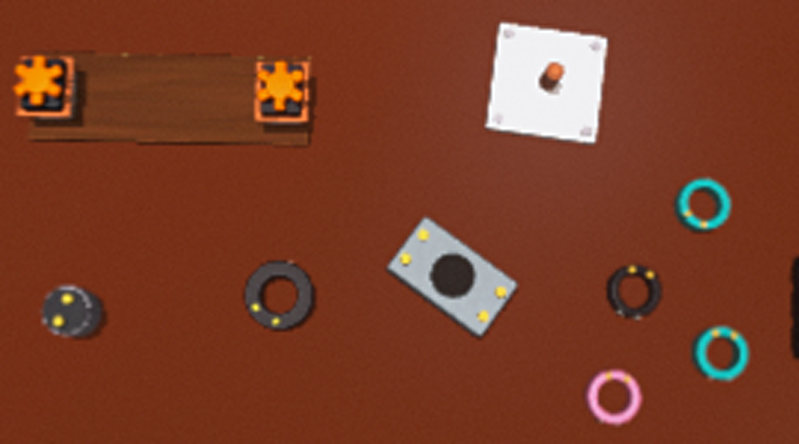

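The crop shows the black small ring at (634,291), about 50 mm across. The turquoise rings at (704,204) and (722,353) and the pink one at (614,397) are the look-alikes. Next I'll fit the known shapes to get accurate positions.

```bash
cat >> h.py <<'E'
from scipy.optimize import minimize
W={'stand':lambda h,r:(h[...,1]<60)&(h[...,2]>140),
 'box':lambda h,r:(h[...,0]>60)&(h[...,1]>15)&(h[...,1]<110)&(h[...,2]>75),
 'dark':lambda h,r:(r<75),
 'can':lambda h,r:(h[...,1]<110)|(r<45)}
SH={'stand':(box(110,110,10),'stand'),'big':(cyl(33,28),'dark'),'small':(cyl(25,24),'dark'),'box':(box(62,110,45),'box'),
 'can':(np.vstack([cyl(23,50),cyl(21,4,50)]),'can')}
def fit(d,name,x,y,yaw=0,z0=0,useyaw=False,rad=45):
    P,wk=SH[name]; P=P+[0,0,z0]
    uv=proj(d,place(P,x,y,yaw)); lo=np.maximum(uv.min(0).astype(int)-7,0); hi=uv.max(0).astype(int)+8
    im=d['color'][lo[1]:hi[1],lo[0]:hi[0]]; hs=cv2.cvtColor(im,cv2.COLOR_BGR2HSV)
    m=W[wk](hs,im[...,2].astype(int)).astype(np.uint8)
    cs,_=cv2.findContours(m,cv2.RETR_EXTERNAL,cv2.CHAIN_APPROX_NONE)
    M=np.zeros_like(m); cv2.drawContours(M,[cv2.convexHull(max(cs,key=cv2.contourArea))],-1,1,-1)
    def cost(p):
        s=soft(d,place(P,p[0],p[1],p[2] if useyaw else yaw),M.shape,o=lo); return 1-np.minimum(s,M).sum()/np.maximum(s,M).sum()
    p0=np.array([x,y,yaw] if useyaw else [x,y],float)
    st=np.vstack([p0]+[p0+e for e in np.diag([8,8,.2][:len(p0)])])
    r=minimize(cost,p0,method='Nelder-Mead',options=dict(initial_simplex=st,xatol=.05,fatol=1e-5))
    return r.x.round(3),round(1-r.fun,3)
def tri(ds,uvs):
    f=lambda p:np.ravel([proj(d,p)[0]-uv for d,uv in zip(ds,uvs)])
    r=least_squares(f,[600,0,50],x_scale=100); return r.x.round(1),np.abs(r.fun).max().round(2)
E
python3 - <<'E'
from h import *
D=[pickle.load(open(f'pics/{n}0.pkl','rb')) for n in('top','scene')]
for n,x,y,w,u in[('stand',646,-186,.05,1),('big',433,78,0,0),('small',438,-266,0,0),('box',450,-86,.9,1),('can',415,277,0,0)]:
    print(n,*[fit(d,n,x,y,w,useyaw=bool(u)) for d in D])
def blob(d,X,hl,hh,R=16,s=170,v=80):
    u,w=proj(d,X)[0].astype(int); im=d['color'][w-R:w+R,u-R:u+R]; h=cv2.cvtColor(im,cv2.COLOR_BGR2HSV)
    m=((h[...,0]>=hl)&(h[...,0]<=hh)&(h[...,1]>s)&(h[...,2]>v)).astype(np.uint8)
    n,l,st,c=cv2.connectedComponentsWithStats(m); k=1+st[1:,4].argmax(); return c[k]+[u-R,w-R],st[k]
for X in([630,305,70],[624,77,70]):
    b=[blob(d,X,8,20,v=200) for d in D]; print(b, tri(D,[q[0] for q in b]))
    for d in D: print(back(d,blob(d,X,8,20,v=200)[0],70))
E
```

```text
stand (array([ 6.47825e+02, -1.84566e+02, -1.40000e-01]), np.float64(0.969)) (array([ 6.45966e+02, -1.81156e+02, -1.46000e-01]), np.float64(0.958))
big (array([430.74 ,  71.907]), np.float64(0.475)) (array([433.855,  80.419]), np.float64(0.935))
small (array([ 438.242, -263.047]), np.float64(0.927)) (array([ 439.963, -262.443]), np.float64(0.931))
box (array([452.242, -85.575,   2.49 ]), np.float64(0.935)) (array([436.555, -91.415,   2.252]), np.float64(0.676))
can (array([416.41 , 278.116]), np.float64(0.938)) (array([422.231, 276.598]), np.float64(0.903))
[(array([142.2173913 , 166.41304348]), array([  8,   8,  16,  16, 138], dtype=int32)), (array([327.82926829, 161.04878049]), array([14, 14, 10,  5, 41], dtype=int32))] (array([633.1, 309.4,  72.5]), np.float64(0.47))
[633.05684338 309.33082517]
[631.15050234 315.09924856]
[(array([223.68648649, 170.04324324]), array([  8,   8,  18,  20, 185], dtype=int32)), (array([287.02040816, 182.12244898]), array([13, 13, 11,  7, 49], dtype=int32))] (array([624.8,  81.7,  69.3]), np.float64(0.88))
[623.35626747  80.17221848]
[626.86656967  84.12040541]
```

```bash
python3 - <<'E'
from h import *
D=[pickle.load(open(f'pics/{n}0.pkl','rb')) for n in('top','scene')]
W['dark']=lambda h,r:(r<100)
W['box']=lambda h,r:(h[...,0]>30)&(h[...,0]<150)
for n,x,y,w,u in[('big',433,78,0,0),('small',438,-263,0,0),('box',451,-86,2.49-np.pi,1)]:
    print(n,*[fit(d,n,x,y,w,useyaw=bool(u)) for d in D])
T=[]
for d in D:
    im=cv2.resize(d['color'],None,fx=4,fy=4,interpolation=cv2.INTER_CUBIC)
    def dr(P,c):cv2.polylines(im,[((proj(d,P)+.5)*4*8).round().astype(np.int32)],True,c,1,cv2.LINE_AA,3)
    G=(0,255,0)
    brd=box(90,280,6)[[1,3,7,5]]; dr(place(brd,628.5,195,-.037),G)
    for s in(-115,115): 
        dr(place(box(58,50,74)[[1,3,7,5]]+[0,s,0],628.5,195,-.037),G)
    dr(place(box(62,110,45)[[1,3,7,5]],451,-86,2.49),G)
    dr(place(cyl(33,28)[48:],433,79,0),G)
    dr(place(box(110,110,10)[[1,3,7,5]],647,-183,-.14),G)
    dr(place(cyl(9,60)[48:],647,-183,0),G); dr(place(cyl(23,50)[48:],418,277.5,0),G);dr(place(cyl(25,24)[48:],439,-262.7,0),G)
    T.append(im)
cv2.imwrite('pics/ov_top.png',cv2.resize(T[0][560:1080,500:1600],(800,378)))
cv2.imwrite('pics/ov_sc.png',T[1][540:1000,700:1400])
E
```

```text
big (array([432.538,  79.171]), np.float64(0.917)) (array([438.035,  78.058]), np.float64(0.783))
small (array([ 437.633, -263.911]), np.float64(0.916)) (array([ 442.17 , -262.369]), np.float64(0.765))
box (array([451.839, -84.699,  -0.64 ]), np.float64(0.939)) (array([452.425, -83.222,  -0.655]), np.float64(0.821))
```

View pics/ov_top.png

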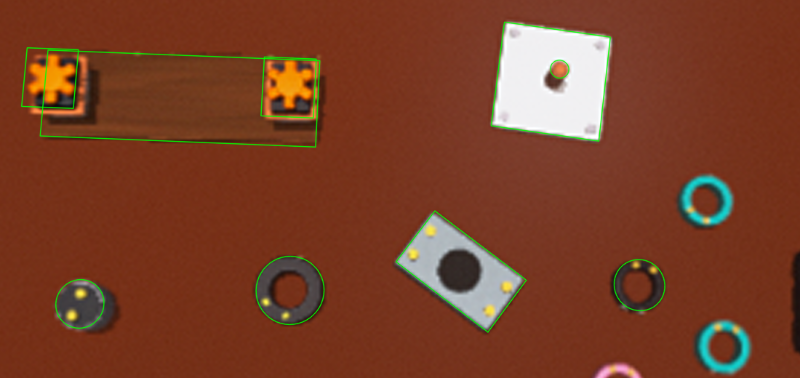

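View pics/ov_sc.png

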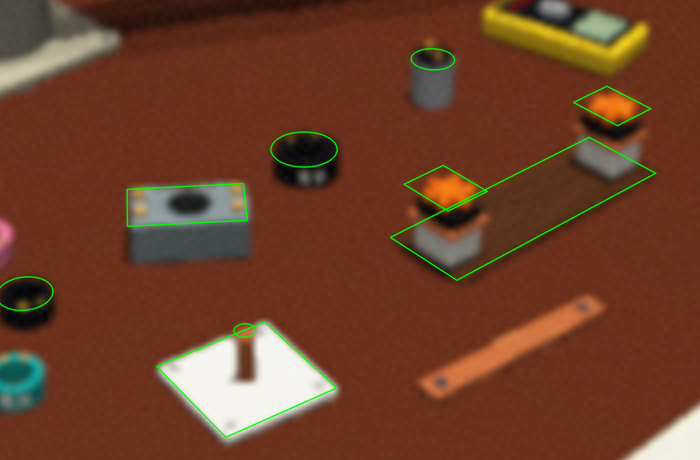

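Overlays fit the rings, box, stand and can. The board's yaw looks slightly off because orange block edges contaminated the knob blob, so I'll measure the board edges.

```bash
python3 - <<'E'
from h import *
d=pickle.load(open('pics/top0.pkl','rb')); im=cv2.GaussianBlur(d['color'].astype(float),(0,0),.6)
q=im[...,1]/im[...,2]
print(q[150:195,185].round(2))
cols=np.arange(160,212); up=[];lo=[]
for c in cols:
    a=q[150:195,c]; t=(np.median(a[15:30])+np.median(np.r_[a[:6],a[-4:]]))/2
    k=np.where(a>t)[0]; k=k[(k>3)&(k<42)]; up.append(150+k.min()-(a[k.min()]-t)/(a[k.min()]-a[k.min()-1])); lo.append(150+k.max()+(a[k.max()]-t)/(a[k.max()]-a[k.max()+1]))
for e in(up,lo):
    e=np.array(e); p=np.polyfit(cols,e,1); k=abs(e-np.polyval(p,cols))<.7; p=np.polyfit(cols[k],e[k],1)
    A,B=[back(d,[c,np.polyval(p,c)],6) for c in(160,211)]; print(p,A,B,'yaw',np.arctan2(-(A-B)[0],(A-B)[1]),k.sum())
h=cv2.cvtColor(d['color'],cv2.COLOR_BGR2HSV)
m=((h[...,0]>11)&(h[...,0]<22)&(h[...,1]>200)&(h[...,2]>215)).astype(np.uint8)[150:190,125:245]
n,l,st,c=cv2.connectedComponentsWithStats(m)
for i in range(1,n):
    if st[i,4]>20: print(st[i],c[i]+[125,150],back(d,c[i]+[125,150],72))
E
```

```text
[0.42 0.42 0.42 0.42 0.42 0.41 0.41 0.42 0.46 0.5  0.51 0.52 0.53 0.52
 0.52 0.51 0.52 0.52 0.51 0.51 0.52 0.51 0.51 0.52 0.51 0.51 0.52 0.53
 0.52 0.52 0.52 0.52 0.52 0.52 0.51 0.53 0.52 0.5  0.43 0.41 0.41 0.41
 0.41 0.4  0.41]
[2.43968605e-02 1.53487399e+02] [676.32901563 275.66648346] [672.95872686 123.02690041] yaw -0.022076457250225813 51
[1.85116093e-02 1.84275677e+02] [585.62841866 271.72297392] [583.36850159 121.14716895] yaw -0.015007373903646985 52
[ 10   9  15  16 132] [142.15151515 166.54545455] [632.19237547 308.92450486]
[ 92  11  15  16 133] [223.96992481 168.36090226] [627.71395751  79.31512636]
```

Measured positions (mm):

| Item | x | y | Yaw (rad) |
|---|---|---|---|
| Large ring | 433 | 79 | – |
| Small ring | 439 | -263 | – |
| Box | 452 | -84.5 | -0.64 |
| Can | 418.5 | 277.5 | – |
| Post | 647 | -183 | – |
| Board centre | 629.5 | 194.3 | -0.019 |

I'll turn the tool to yaw π/2 first. Tool x is then world y, tool y is world x, and tool z points down.

Call:
{"method": "drive_tool", "body": {
  "motion": [
    {"fingers": 1, "linear": [0, 0, 0.008], "twist": 0.114},
    {"fingers": 1, "linear": [0, 0, 0.008], "twist": 0.114},
    {"fingers": 1, "linear": [0, 0, 0.008], "twist": 0.114},
    {"fingers": 1, "linear": [0, 0, 0.008], "twist": 0.114},
    {"fingers": 1, "linear": [0, 0, 0.008], "twist": 0.114}
  ]
}}

```text
clock: 0.52
eef_pos: [269.5, 591.1, 190.5]
tool_rot: [-3.141, 0.001, 2.138]
force: [-0.4, 0.7, 0.4]
width: 85.2
gripper_force: 0.0
```

Call:
{"method": "drive_tool", "body": {
  "motion": [
    {"fingers": 1, "linear": [0, 0, 0.008], "twist": 0.115},
    {"fingers": 1, "linear": [0, 0, 0.008], "twist": 0.114},
    {"fingers": 1, "linear": [0, 0, 0.008], "twist": 0.114},
    {"fingers": 1, "linear": [0, 0, 0.008], "twist": 0.115},
    {"fingers": 1, "linear": [0, 0, 0.008], "twist": 0.115}
  ]
}}

```text
clock: 0.93
eef_pos: [269.4, 591.2, 150.5]
tool_rot: [-3.141, 0.001, 1.565]
force: [-0.2, 0.3, 0.7]
width: 85.4
gripper_force: 0.0
```

Call:
{"method": "drive_tool", "body": {
  "motion": [
    {"fingers": 1, "linear": [-0.034, 0.011, 0], "twist": 0},
    {"fingers": 1, "linear": [-0.034, 0.011, 0], "twist": 0},
    {"fingers": 1, "linear": [-0.034, 0.011, 0], "twist": 0},
    {"fingers": 1, "linear": [-0.034, 0.011, 0], "twist": 0},
    {"fingers": 1, "linear": [-0.034, 0.011, 0], "twist": 0}
  ]
}}

```text
clock: 1.35
eef_pos: [324.6, 419.7, 151.0]
tool_rot: [-3.141, 0.001, 1.571]
force: [0.5, -0.2, 0.5]
width: 85.4
gripper_force: 0.0
```

Call:
{"method": "drive_tool", "body": {
  "motion": [
    {"fingers": 1, "linear": [-0.034, 0.011, 0], "twist": 0},
    {"fingers": 1, "linear": [-0.034, 0.011, 0], "twist": 0},
    {"fingers": 1, "linear": [-0.034, 0.011, 0], "twist": 0},
    {"fingers": 1, "linear": [-0.034, 0.011, 0], "twist": 0},
    {"fingers": 1, "linear": [-0.034, 0.011, 0], "twist": 0}
  ]
}}

```text
clock: 1.77
eef_pos: [379.7, 249.8, 151.2]
tool_rot: [-3.141, 0.0, 1.571]
force: [0.1, 0.4, -0.6]
width: 85.3
gripper_force: 0.0
```

Call:
{"method": "drive_tool", "body": {
  "motion": [
    {"fingers": 1, "linear": [-0.034, 0.011, 0], "twist": 0},
    {"fingers": 1, "linear": [-0.034, 0.011, 0], "twist": 0},
    {"fingers": 1, "linear": [-0.034, 0.011, 0], "twist": 0},
    {"fingers": 1, "linear": [-0.034, 0.011, 0], "twist": 0},
    {"fingers": 1, "linear": [-0.034, 0.011, 0], "twist": 0}
  ]
}}

```text
clock: 2.18
eef_pos: [434.7, 79.8, 151.2]
tool_rot: [-3.141, -0.0, 1.571]
force: [1.7, 0.1, 0.2]
width: 85.6
gripper_force: 0.0
```

Call:
{"method": "drive_tool", "body": {
  "motion": [
    {"fingers": 1, "linear": [-0.001, -0.002, 0.03], "twist": 0},
    {"fingers": 1, "linear": [0, 0, 0.03], "twist": 0},
    {"fingers": 1, "linear": [0, 0, 0.03], "twist": 0},
    {"fingers": 1, "linear": [0, 0, 0.03], "twist": 0},
    {"fingers": 1, "linear": [0, 0, 0.015], "twist": 0}
  ]
}}

```text
clock: 2.6
eef_pos: [430.6, 82.1, 30.7]
tool_rot: [-3.135, -0.006, 1.57]
force: [4.1, -1.3, -1.2]
width: 85.6
gripper_force: 0.0
```

Call:
{"method": "drive_tool", "body": {
  "motion": [
    {"fingers": 1, "linear": [0, 0, 0.006], "twist": 0},
    {"fingers": 1, "linear": [0, 0, 0.006], "twist": 0},
    {"fingers": 1, "linear": [0, 0, 0.006], "twist": 0},
    {"fingers": 1, "linear": [0, 0, 0], "twist": 0}
  ]
}}

```text
clock: 2.93
eef_pos: [430.5, 82.6, 13.1]
tool_rot: [-3.135, -0.005, 1.571]
force: [-0.6, 0.4, -0.7]
width: 85.3
gripper_force: 0.0
```

Call:
{"method": "drive_tool", "body": {
  "motion": [
    {"fingers": 0, "linear": [0, 0, 0], "twist": 0},
    {"fingers": 0, "linear": [0, 0, 0], "twist": 0},
    {"fingers": 0, "linear": [0, 0, 0], "twist": 0},
    {"fingers": 0, "linear": [0, 0, 0], "twist": 0},
    {"fingers": 0, "linear": [0, 0, 0], "twist": 0}
  ]
}}

```text
clock: 3.35
eef_pos: [432.6, 82.6, 15.3]
tool_rot: [-3.14, -0.006, 1.571]
force: [0.8, -1.0, 5.4]
width: 62.3
gripper_force: 64.2
```

Call:
{"method": "drive_tool", "body": {
  "motion": [
    {"fingers": 0, "linear": [0, 0, 0], "twist": 0},
    {"fingers": 0, "linear": [0, 0, 0], "twist": 0},
    {"fingers": 0, "linear": [0, 0, 0], "twist": 0},
    {"fingers": 0, "linear": [0, 0, 0], "twist": 0},
    {"fingers": 0, "linear": [0, 0, 0], "twist": 0}
  ]
}}

```text
clock: 3.77
eef_pos: [432.7, 82.5, 15.3]
tool_rot: [-3.14, -0.006, 1.571]
force: [0.4, -0.8, 6.0]
width: 62.3
gripper_force: 64.2
```

```bash
python3 -c "
from cell import monitor
s=monitor.read_state();print(s['qpos'].round(3) if hasattr(s['qpos'],'round') else s['qpos'])"
```

```text
[-0.426  0.779  0.266  2.243 -0.954  0.236  0.706]
```

Call:
{"method": "drive_tool", "body": {
  "motion": [
    {"fingers": 1, "linear": [0, 0, 0], "twist": 0},
    {"fingers": 1, "linear": [0, 0, 0], "twist": 0},
    {"fingers": 1, "linear": [0, 0, 0], "twist": 0},
    {"fingers": 1, "linear": [0, 0, 0], "twist": 0},
    {"fingers": 1, "linear": [0, 0, 0], "twist": 0}
  ]
}}

```text
clock: 4.18
eef_pos: [431.0, 82.7, 14.2]
tool_rot: [-3.137, -0.006, 1.571]
force: [0.2, -0.1, -0.2]
width: 85.1
gripper_force: 0.0
```

Joint 6 is at its limit because of how the elbow has swivelled. I'll rise and try a twist to see how the joints respond; a ring can be gripped at any yaw.

Call:
{"method": "drive_tool", "body": {
  "motion": [
    {"fingers": 1, "linear": [0, 0, -0.03], "twist": 0},
    {"fingers": 1, "linear": [0, 0, -0.03], "twist": 0},
    {"fingers": 1, "linear": [0, 0, 0], "twist": 0}
  ]
}}

```text
clock: 4.43
eef_pos: [433.3, 82.0, 77.4]
tool_rot: [3.141, -0.006, 1.57]
force: [1.3, 0.8, -0.2]
width: 85.5
gripper_force: 0.0
```

```bash
cat > s.py <<'E'
from cell import monitor
import numpy as np
s=monitor.read_state();print(np.round(s['qpos'],3),np.round(s['eef_pos'],1),np.round(s['tool_rot'],3),s['clock'])
E
python3 s.py
```

```text
[-0.577  0.679  0.492  2.225 -0.825  0.423  0.596] [433.3  82.   77.4] [ 3.141 -0.006  1.57 ] 4.4333
```

Call:
{"method": "drive_tool", "body": {
  "motion": [
    {"fingers": 1, "linear": [0, 0, 0], "twist": 0.12},
    {"fingers": 1, "linear": [0, 0, 0], "twist": 0.12},
    {"fingers": 1, "linear": [0, 0, 0], "twist": 0.12},
    {"fingers": 1, "linear": [0, 0, 0], "twist": 0.12}
  ]
}}

```text
clock: 4.77
eef_pos: [431.2, 82.5, 74.0]
tool_rot: [-3.134, -0.003, 1.085]
force: [0.3, 0.1, 0.4]
width: 85.4
gripper_force: 0.0
```

```bash
python3 s.py
```

```text
[-0.654  0.721  0.616  2.229 -0.967  0.491  0.258] [431.2  82.5  74. ] [-3.134e+00 -3.000e-03  1.085e+00] 4.7667
```

Call:
{"method": "drive_tool", "body": {
  "motion": [
    {"fingers": 1, "linear": [0, 0, 0], "twist": -0.12},
    {"fingers": 1, "linear": [0, 0, 0], "twist": -0.12},
    {"fingers": 1, "linear": [0, 0, 0], "twist": -0.12},
    {"fingers": 1, "linear": [0, 0, 0], "twist": -0.12},
    {"fingers": 1, "linear": [0, 0, 0], "twist": -0.12}
  ]
}}

```text
clock: 5.18
eef_pos: [431.1, 82.4, 73.9]
tool_rot: [-3.137, -0.006, 1.697]
force: [0.2, 0.1, -0.4]
width: 85.7
gripper_force: 0.0
```

Call:
{"method": "drive_tool", "body": {
  "motion": [
    {"fingers": 1, "linear": [0, 0, 0], "twist": -0.12},
    {"fingers": 1, "linear": [0, 0, 0], "twist": -0.12},
    {"fingers": 1, "linear": [0, 0, 0], "twist": -0.12},
    {"fingers": 1, "linear": [0, 0, 0], "twist": -0.12},
    {"fingers": 1, "linear": [0, 0, 0], "twist": -0.12}
  ]
}}

```text
clock: 5.6
eef_pos: [431.1, 82.4, 74.0]
tool_rot: [3.142, -0.008, 2.297]
force: [-0.1, -0.8, -0.0]
width: 85.1
gripper_force: 0.0
```

```bash
python3 s.py
```

```text
[-0.453  0.65   0.301  2.224 -0.581  0.347  1.069] [431.1  82.4  74. ] [ 3.142 -0.008  2.297] 5.6
```

Call:
{"method": "drive_tool", "body": {
  "motion": [
    {"fingers": 1, "linear": [0, 0, -0.038], "twist": -0.12},
    {"fingers": 1, "linear": [0, 0, -0.038], "twist": -0.12},
    {"fingers": 1, "linear": [0, 0, 0], "twist": -0.12},
    {"fingers": 1, "linear": [0, 0, 0], "twist": -0.12},
    {"fingers": 1, "linear": [0, 0, 0], "twist": -0.12}
  ]
}}

```text
clock: 6.02
eef_pos: [431.9, 82.3, 150.7]
tool_rot: [3.136, -0.005, 2.897]
force: [-0.3, -0.5, -0.3]
width: 85.2
gripper_force: 0.0
```

```bash
python3 s.py
```

```text
[-0.457  0.488  0.296  2.168 -0.291  0.524  1.386] [431.9  82.3 150.7] [ 3.136 -0.005  2.897] 6.0167
```

Call:
{"method": "drive_tool", "body": {
  "motion": [
    {"fingers": 1, "linear": [0, 0, 0], "twist": -0.12},
    {"fingers": 1, "linear": [0, 0, 0], "twist": -0.12},
    {"fingers": 1, "linear": [0, 0, 0], "twist": -0.12},
    {"fingers": 1, "linear": [0, 0, 0], "twist": -0.12},
    {"fingers": 1, "linear": [0, 0, 0], "twist": -0.12}
  ]
}}

```text
clock: 6.43
eef_pos: [431.4, 82.0, 150.0]
tool_rot: [3.134, -0.003, -2.786]
force: [0.2, -0.6, 0.1]
width: 85.4
gripper_force: 0.0
```

```bash
python3 s.py
```

```text
[-0.331  0.476  0.119  2.165 -0.126  0.511  1.81 ] [431.4  82.  150. ] [ 3.134e+00 -3.000e-03 -2.786e+00] 6.4333
```

Call:
{"method": "drive_tool", "body": {
  "motion": [
    {"fingers": 1, "linear": [0, 0, 0], "twist": -0.12},
    {"fingers": 1, "linear": [0, 0, 0], "twist": -0.12},
    {"fingers": 1, "linear": [0, 0, 0], "twist": -0.12},
    {"fingers": 1, "linear": [0, 0, 0], "twist": -0.12},
    {"fingers": 1, "linear": [0, 0, 0], "twist": -0.12}
  ]
}}

```text
clock: 6.85
eef_pos: [431.5, 81.9, 150.0]
tool_rot: [3.134, 0.002, -2.186]
force: [0.7, 0.3, -0.1]
width: 84.8
gripper_force: 0.0
```

Call:
{"method": "drive_tool", "body": {
  "motion": [
    {"fingers": 1, "linear": [0, 0, 0], "twist": -0.12},
    {"fingers": 1, "linear": [0, 0, 0], "twist": -0.12},
    {"fingers": 1, "linear": [0, 0, 0], "twist": -0.12},
    {"fingers": 1, "linear": [0, 0, 0], "twist": -0.12},
    {"fingers": 1, "linear": [0, 0, 0], "twist": -0.12}
  ]
}}

```text
clock: 7.27
eef_pos: [431.4, 81.9, 150.0]
tool_rot: [3.136, 0.006, -1.586]
force: [-0.9, 0.7, 0.1]
width: 85.7
gripper_force: 0.0
```

```bash
python3 s.py
```

```text
[-0.078  0.479 -0.233  2.158  0.199  0.527  2.668] [431.4  81.9 150. ] [ 3.136  0.006 -1.586] 7.2667
```

Call:
{"method": "drive_tool", "body": {
  "motion": [
    {"fingers": 1, "linear": [0, 0, 0.02], "twist": 0},
    {"fingers": 1, "linear": [0, 0, 0.02], "twist": 0},
    {"fingers": 1, "linear": [0, 0, 0.02], "twist": 0},
    {"fingers": 1, "linear": [0, 0, 0.02], "twist": 0},
    {"fingers": 1, "linear": [0, 0, 0.02], "twist": 0}
  ]
}}

```text
clock: 7.68
eef_pos: [431.1, 82.5, 49.2]
tool_rot: [3.137, 0.006, -1.593]
force: [0.1, 0.2, -0.1]
width: 85.4
gripper_force: 0.0
```

```bash
python3 s.py
```

```text
[-0.162  0.681 -0.124  2.228  0.289  0.25   2.58 ] [431.1  82.5  49.2] [ 3.137  0.006 -1.593] 7.6833
```

```bash
cat > k.py <<'E'
import numpy as np
from scipy.optimize import least_squares
from scipy.spatial.transform import Rotation as Ro
D=[([-1.209,.628,.038,1.517,-.027,.996,-.02],[269.4,591,230.6],[-3.141,0,2.714]),
([-.577,.679,.492,2.225,-.825,.423,.596],[433.3,82,77.4],[3.141,-.006,1.57]),
([-.654,.721,.616,2.229,-.967,.491,.258],[431.2,82.5,74],[-3.134,-.003,1.085]),
([-.453,.65,.301,2.224,-.581,.347,1.069],[431.1,82.4,74],[3.142,-.008,2.297]),
([-.457,.488,.296,2.168,-.291,.524,1.386],[431.9,82.3,150.7],[3.136,-.005,2.897]),
([-.331,.476,.119,2.165,-.126,.511,1.81],[431.4,82,150],[3.134,-.003,-2.786]),
([-.078,.479,-.233,2.158,.199,.527,2.668],[431.4,81.9,150],[3.136,.006,-1.586]),
([-.162,.681,-.124,2.228,.289,.25,2.58],[431.1,82.5,49.2],[3.137,.006,-1.593])]
LO=np.array([-3.06,-.37,-1.25,.18,-1.1,.23,-2.94]);HI=np.array([3.06,2.12,1.32,2.47,4.24,1.98,2.94])
def fk(q,g,s):
    h,L1,L2,d,e1,e2,e3,e4=g
    Z=lambda a:Ro.from_euler('z',a); Y=lambda a:Ro.from_euler('y',a)
    p=np.array([0,0,h]); R=Z(s[0]*q[0])*Y(q[1]); p=p+R.apply([e1,0,L1]); R=R*Z(s[1]*q[2]);
    R=R*Y(q[3]); p=p+R.apply([e2,0,L2]); R=R*Z(s[2]*q[4])*Y(q[5]); p=p+R.apply([e3,e4,d]); R=R*Z(s[3]*q[6]+s[4])
    return p,R
def fitk():
    best=None
    import itertools
    for s in itertools.product([-1],[1,-1],[1,-1],[1,-1]):
        def f(v):
            o=[]
            for q,p,r in D:
                a,R=fk(q,v[:8],list(s)+[v[8]]); o+=list(a-p)+list(300*(R*Ro.from_euler('xyz',r).inv()).as_rotvec())
            return o
        for w in(0,1.57,3.14,-1.57):
            r=least_squares(f,[300,400,400,250,0,0,0,0,w])
            if best is None or r.cost<best[0]: best=(r.cost,r.x,list(s)+[r.x[8]],np.abs(r.fun).max())
    return best
E
python3 -c "
from k import *
b=fitk();print(b)
import pickle;pickle.dump(b,open('k.pkl','wb'))"
```

```text
(np.float64(402.070056669881), array([-1465.10788431,   591.38377247,   387.00136746, -1413.97643341,
         -28.26492825,    -2.28159276,    -1.78529334,   -14.33267161,
           1.57063931]), [-1, -1, -1, -1, np.float64(1.5706393144739303)], np.float64(14.376943806782037))
```

```bash
cat > k2.py <<'E'
from k import *
def fk(q,g):
    hd,L1,L2,y1,y2,y3,x1,x2,tw=g; d=300
    Z=lambda a:Ro.from_euler('z',-a); Y=lambda a:Ro.from_euler('y',a)
    p=np.array([0,0,hd+d]); R=Z(q[0])*Y(q[1])*Z(q[2]); p=p+R.apply([x1,y1,L1]); R=R*Y(q[3])*Z(q[4]); p=p+R.apply([x2,y2,L2]); R=R*Y(q[5]); p=p+R.apply([0,y3,d])
    return p,R*Z(q[6]+tw)
def res(v,rot=True):
    o=[]
    for q,p,r in D:
        a,R=fk(q,v); o+=list(a-p)+list(300*(R*Ro.from_euler('xyz',r).inv()).as_rotvec())
    return np.array(o)
if __name__=='__main__':
    best=None
    for w in(0,1.57,3.14,-1.57):
        r=least_squares(res,[0,420,320,0,0,0,0,0,w])
        if best is None or r.cost<best.cost: best=r
    print(best.cost,best.x.round(2)); print(best.fun.reshape(-1,6).round(1))
E
python3 k2.py
```

```text
27.192069760916652 [-1.8730e+01  5.6148e+02  3.8084e+02 -3.0680e+01  9.1798e+02 -9.1455e+02
 -2.9000e-01 -6.0000e-02 -1.5700e+00]
[[-0.9  1.  -0.8  0.5 -0.1  0.2]
 [-0.9 -0.   2.5 -0.2 -0.1  0.1]
 [-1.4  0.2  3.6  0.1 -0.   0.1]
 [ 0.2  0.6  0.9  0.2 -0.1 -0.1]
 [-1.5  0.   0.5 -0.1 -0.1 -0. ]
 [-0.4  0.2 -0.9 -0.   0.  -0.4]
 [ 2.4  0.5 -2.9 -0.  -0.3  0. ]
 [ 0.9  0.4 -3.   0.   0.3  0. ]]
```

```bash
sed -i 's/^    hd,L1.*/    hd,L1,L2,y1,y2,y3,x1,x2,tw,xs,ys,xe,ye,x0,y0=g; d=300/; s/p=np.array(\[0,0,hd+d\]); R=Z(q\[0\])\*Y(q\[1\])\*Z(q\[2\]);/R=Z(q[0]); p=np.array([0,0,hd+d])+R.apply([x0,y0,0]); R=R*Y(q[1]); p=p+R.apply([xs,ys,0]); R=R*Z(q[2]);/; s/R=R\*Y(q\[3\])\*Z(q\[4\]);/R=R*Y(q[3]); p=p+R.apply([xe,ye,0]); R=R*Z(q[4]);/; s/    return np.array(o)/    return np.array(o+list(np.delete(np.array(v),[0,1,2,8])*.01))/; s/0,0,0,0,0,w\]/0,0,0,0,0,w]+[0]*6/; s/best.fun.reshape/best.fun[:48].reshape/' k2.py
cat >> k2.py <<'E'
    import pickle; pickle.dump(best.x,open('k.pkl','wb'))
E
python3 k2.py
```

```text
0.8282095751112025 [-1.4920e+01  5.5929e+02  3.8018e+02 -7.9600e+00 -1.3000e-01 -1.3000e-01
  8.8000e-01 -8.0000e-01 -1.5700e+00  8.0000e-02 -5.8100e+00  1.4200e+00
 -7.9600e+00  2.4000e-01 -5.8100e+00]
[[-0.6  0.2 -0.   0.5 -0.1  0.2]
 [-0.1 -0.1  0.  -0.2 -0.1  0.1]
 [-0.   0.3 -0.   0.1 -0.   0.1]
 [ 0.1  0.   0.1  0.2 -0.1 -0.1]
 [ 0.1 -0.3  0.  -0.1 -0.1 -0. ]
 [ 0.  -0.4 -0.2 -0.   0.  -0.4]
 [ 0.2 -0.1  0.1 -0.  -0.3  0. ]
 [-0.2  0.  -0.   0.   0.3  0. ]]
```

```bash
cat > ik.py <<'E'
from k2 import *
import pickle
G=pickle.load(open('k.pkl','rb'))
def err(q,p,yaw):
    a,R=fk(q,G); return np.r_[a-p,500*(R*Ro.from_euler('xyz',[np.pi,0,yaw]).inv()).as_rotvec()]
def ik(p,yaw,q0,q3):
    f=lambda v:np.r_[err(v,p,yaw),100*(v[2]-q3)]
    r=least_squares(f,q0); return r.x,r.cost
if __name__=='__main__':
    for n,p,yaw in[('big',[433,79,-2],1.57),('small',[439,-263,-2],1.57),('box',[452,-84.5,5],.93),('can',[418.5,277.5,10],1.57)]:
        for q3 in np.arange(-1.2,1.31,.3):
            q,c=ik(p,yaw,[-np.arctan2(p[1],p[0]),.7,q3,2.2,-q3,.4,.6],q3)
            if c<1e-3: print(n,q.round(2),'OK' if ((q[:6]>LO[:6])&(q[:6]<HI[:6])).all() else '')
E
python3 ik.py
```

```text
big [ 0.47  1.17 -1.2   2.22  1.45  1.05 -1.65] OK
big [ 0.33  0.99 -0.9   2.22  1.39  0.73 -1.6 ] OK
big [ 0.16  0.87 -0.6   2.23  1.29  0.47 -1.52] OK
big [-0.04  0.81 -0.3   2.24  1.07  0.25 -1.31] OK
big [-0.24  0.79  0.    2.24  0.    0.1  -0.24] 
big [-0.45  0.82  0.3   2.25 -1.17  0.24  0.92] 
big [-0.63  0.9   0.6   2.25 -1.41  0.47  1.16] 
big [-0.79  1.04  0.9   2.25 -1.5   0.75  1.24] 
big [-0.9   1.25  1.2   2.26 -1.54  1.09  1.29] 
small [ 1.17  1.2  -1.2   2.03  1.37  1.09 -0.74] OK
small [ 1.04  1.02 -0.9   2.03  1.24  0.78 -0.66] OK
small [ 0.87  0.9  -0.6   2.04  1.04  0.54 -0.5 ] OK
small [ 0.68  0.84 -0.3   2.04  0.68  0.36 -0.17] OK
small [0.49 0.82 0.   2.05 0.   0.27 0.48] OK
small [ 0.29  0.85  0.3   2.06 -0.73  0.34  1.19] OK
small [ 0.11  0.93  0.6   2.06 -1.12  0.53  1.56] 
small [-0.05  1.06  0.9   2.06 -1.33  0.78  1.73] 
small [-0.16  1.26  1.2   2.07 -1.46  1.11  1.82] 
box [ 0.83  1.16 -1.2   2.17  1.4   1.05 -1.86] OK
box [ 0.7   0.98 -0.9   2.17  1.32  0.74 -1.79] OK
box [ 0.52  0.86 -0.6   2.18  1.18  0.48 -1.67] OK
box [ 0.33  0.8  -0.3   2.18  0.88  0.28 -1.38] OK
box [ 0.12  0.79  0.    2.19 -0.    0.17 -0.52] 
box [-0.08  0.81  0.3   2.19 -0.95  0.27  0.43] OK
box [-0.26  0.89  0.6   2.2  -1.28  0.48  0.75] 
box [-0.42  1.03  0.9   2.2  -1.42  0.75  0.88] 
box [-0.53  1.23  1.2   2.2  -1.5   1.08  0.95] 
can [ 0.05  1.17 -1.2   2.05  1.35  1.07  4.41] OK
can [-0.08  0.99 -0.9   2.06  1.21  0.77 -1.78] OK
can [-0.25  0.87 -0.6   2.06  1.02  0.53 -1.61] OK
can [-0.44  0.81 -0.3   2.07  0.66  0.36 -1.28] OK
can [-0.64  0.79  0.    2.08 -0.    0.27 -0.64] OK
can [-0.84  0.82  0.3   2.08 -0.71  0.34  0.05] OK
can [-1.02  0.9   0.6   2.09 -1.1   0.52  0.42] OK
can [-1.18  1.03  0.9   2.09 -1.31  0.77  0.6 ] 
can [-1.29  1.23  1.2   2.09 -1.44  1.09  0.7 ]
```

```bash
cat > sim.py <<'E'
from ik import *
def jac(q):
    a,R=fk(q,G); J=np.zeros((6,7)); h=1e-5
    for i in range(7):
        qq=np.array(q,float); qq[i]+=h; b,S=fk(qq,G); J[:3,i]=(b-a)/h/500; J[3:,i]=(S*R.inv()).as_rotvec()/h
    return J
def go(q,p,yaw,n):
    """straight move to p,yaw(unwrapped) in n rows, min-norm; from current"""
    q=np.array(q,float); a,R=fk(q,G); y0=R.as_euler('xyz')[2]
    if abs(yaw-y0)>np.pi: y0+=2*np.pi*np.sign(yaw-y0)
    for k in range(1,n*2+1):
        t=k/(n*2); tp=a+(np.array(p)-a)*t; ty=y0+(yaw-y0)*t
        for _ in range(2):
            e=-err(q,tp,ty)/500; dq=np.linalg.pinv(jac(q),rcond=1e-3)@e; q=q+dq
    return q
if __name__=='__main__':
    f=lambda q:print(np.round(q,2))
    f(go(D[4][0],[431.4,82,150],3*np.pi-.0-2.786-np.pi-0+0 if 0 else -2.786+2*np.pi,5)); print(' true',D[5][0])
    f(go(D[6][0],[431,82.5,49],-1.593,5)); print(' true',D[7][0])
    f(go(D[0][0],[434.7,79.8,151],1.571,25)); 
    q0=D[7][0]
    for X in([433,79,150],[560,79,150],[700,79,200]):
      for y2 in(1.57-np.pi-1.2,1.57-np.pi-2.4,-1.57-3.14):
        q=go(q0,X,-1.59,8); q=go(q,X,y2,20); f(q); q=go(q,[433,79,150],y2,10); print(X,y2); f(q); f(go(q,[433,79,-2],y2,8))
E
python3 sim.py
```

```text
[-0.34  0.47  0.13  2.17 -0.12  0.5   1.8 ]
 true [-0.331, 0.476, 0.119, 2.165, -0.126, 0.511, 1.81]
[-0.18  0.68 -0.11  2.23  0.29  0.24  2.58]
 true [-0.162, 0.681, -0.124, 2.228, 0.289, 0.25, 2.58]
[-0.45  0.49  0.29  2.16 -0.28  0.52  0.05]
[-0.33  0.48  0.11  2.17 -0.11  0.51  1.81]
[433, 79, 150] -2.771592653589793
[-0.33  0.48  0.11  2.17 -0.11  0.51  1.81]
[-0.26  0.8   0.02  2.24 -0.15  0.11  1.84]
[-0.57  0.51  0.47  2.17 -0.44  0.55  0.97]
[433, 79, 150] -3.971592653589793
[-0.57  0.51  0.47  2.17 -0.44  0.55  0.97]
[-0.32  0.8   0.11  2.24 -0.64  0.13  1.14]
[-0.71  0.57  0.68  2.18 -0.64  0.61  0.44]
[433, 79, 150] -4.71
[-0.71  0.57  0.68  2.18 -0.64  0.61  0.44]
[-0.38  0.81  0.2   2.24 -0.99  0.18  0.74]
[-0.25  0.61  0.1   1.84 -0.09  0.69  1.84]
[560, 79, 150] -2.771592653589793
[-0.31  0.47  0.1   2.17 -0.09  0.51  1.79]
[-0.26  0.8   0.02  2.24 -0.13  0.1   1.82]
[-0.47  0.65  0.44  1.84 -0.4   0.73  0.94]
[560, 79, 150] -3.971592653589793
[-0.55  0.51  0.44  2.17 -0.41  0.54  0.94]
[-0.31  0.8   0.1   2.24 -0.6   0.12  1.1 ]
[-0.59  0.7   0.65  1.85 -0.59  0.79  0.37]
[560, 79, 150] -4.71
[-0.69  0.56  0.65  2.17 -0.61  0.6   0.41]
[-0.37  0.81  0.18  2.24 -0.93  0.16  0.69]
[-0.19  0.74  0.06  1.37 -0.05  1.03  1.83]
[700, 79, 200] -2.771592653589793
[-0.28  0.47  0.05  2.16 -0.05  0.51  1.75]
[-0.25  0.79  0.01  2.24 -0.07  0.1   1.76]
[-0.35  0.77  0.39  1.38 -0.31  1.05  0.83]
[700, 79, 200] -3.971592653589793
[-0.5   0.5   0.36  2.17 -0.34  0.53  0.86]
[-0.3   0.8   0.08  2.24 -0.49  0.12  0.98]
[-0.45  0.81  0.58  1.38 -0.46  1.09  0.21]
[700, 79, 200] -4.71
[-0.63  0.53  0.55  2.17 -0.52  0.57  0.31]
[-0.34  0.8   0.13  2.24 -0.77  0.14  0.53]
```

Call:
{"method": "drive_tool", "body": {
  "motion": [
    {"fingers": 1, "linear": [0, 0, 0.01], "twist": 0},
    {"fingers": 1, "linear": [0, 0, 0.01], "twist": 0},
    {"fingers": 1, "linear": [0, 0, 0.01], "twist": 0},
    {"fingers": 1, "linear": [0, 0, 0.01], "twist": 0},
    {"fingers": 1, "linear": [0, 0, 0.006], "twist": 0}
  ]
}}

```text
clock: 8.1
eef_pos: [429.8, 82.4, 6.0]
tool_rot: [3.133, 0.006, -1.592]
force: [-0.6, 0.2, 0.6]
width: 85.4
gripper_force: 0.0
```

```bash
python3 s.py
```

```text
[-0.056  0.789 -0.281  2.236  0.931  0.238  1.945] [429.8  82.4   6. ] [ 3.133  0.006 -1.592] 8.1
```

It is swivelling the way I need. Now down the last bit, centre, and grip.

Call:
{"method": "drive_tool", "body": {
  "motion": [
    {"fingers": 1, "linear": [0.003, -0.003, 0.004], "twist": 0},
    {"fingers": 1, "linear": [0, 0, 0.004], "twist": 0},
    {"fingers": 1, "linear": [0, 0, 0], "twist": 0}
  ]
}}

```text
clock: 8.35
eef_pos: [433.2, 78.8, -1.6]
tool_rot: [3.134, 0.004, -1.593]
force: [-0.2, -0.1, -0.2]
width: 85.6
gripper_force: 0.0
```

Call:
{"method": "drive_tool", "body": {
  "motion": [
    {"fingers": 0, "linear": [0, 0, 0], "twist": 0},
    {"fingers": 0, "linear": [0, 0, 0], "twist": 0},
    {"fingers": 0, "linear": [0, 0, 0], "twist": 0},
    {"fingers": 0, "linear": [0, 0, 0], "twist": 0},
    {"fingers": 0, "linear": [0, 0, 0], "twist": 0}
  ]
}}

```text
clock: 8.77
eef_pos: [433.1, 79.2, -0.2]
tool_rot: [3.135, 0.004, -1.591]
force: [-1.2, -0.2, 5.9]
width: 63.9
gripper_force: 65.7
```

```bash
python3 s.py
```

```text
[-0.045  0.804 -0.286  2.231  0.99   0.239  1.896] [ 4.331e+02  7.920e+01 -2.000e-01] [ 3.135  0.004 -1.591] 8.7667
```

Call:
{"method": "drive_tool", "body": {
  "motion": [
    {"fingers": 0, "linear": [0, 0, -0.01], "twist": 0},
    {"fingers": 0, "linear": [0, 0, -0.02], "twist": 0},
    {"fingers": 0, "linear": [0, 0, -0.03], "twist": 0},
    {"fingers": 0, "linear": [0, 0, -0.04], "twist": 0},
    {"fingers": 0, "linear": [0, 0, -0.04], "twist": 0}
  ]
}}

```text
clock: 9.18
eef_pos: [432.5, 78.5, 140.2]
tool_rot: [3.131, 0.004, -1.591]
force: [2.0, -1.1, -4.6]
width: 63.5
gripper_force: 68.0
```

```bash
python3 s.py; python3 - <<'E'
from h import *
from cell import cams
d=cams.get_image('scene'); u,v=proj(d,[433,79,150])[0].astype(int)
cv2.imwrite('pics/g1.png',cv2.resize(d['color'][v-60:v+60,u-70:u+70],None,fx=4,fy=4,interpolation=cv2.INTER_CUBIC))
E
```

```text
[ 0.251  0.578 -0.704  2.153  0.625  0.633  2.224] [432.5  78.5 140.2] [ 3.131  0.004 -1.591] 9.1833
```

View pics/g1.png

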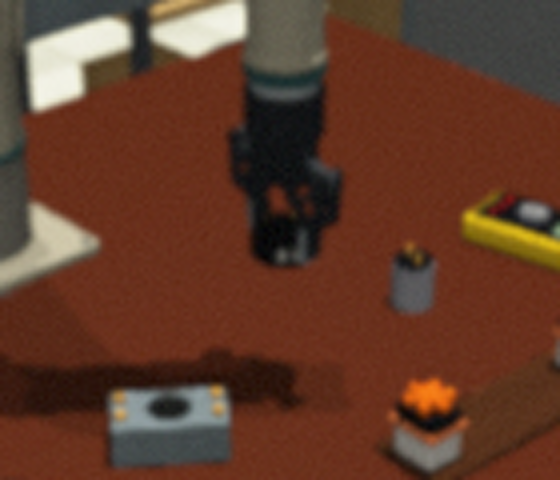

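The large ring is in the grip at (285,240), hanging level. Now to the post.

Call:
{"method": "drive_tool", "body": {
  "motion": [
    {"fingers": 0, "linear": [0.013, -0.011, 0], "twist": 0.05},
    {"fingers": 0, "linear": [0.026, -0.021, 0], "twist": 0},
    {"fingers": 0, "linear": [0.026, -0.021, 0], "twist": 0},
    {"fingers": 0, "linear": [0.026, -0.021, 0], "twist": 0},
    {"fingers": 0, "linear": [0.026, -0.021, 0], "twist": 0}
  ]
}}

```text
clock: 9.65
eef_pos: [521.2, -46.5, 137.4]
tool_rot: [3.133, 0.003, -1.643]
force: [0.6, 0.3, -4.6]
width: 63.7
gripper_force: 68.0
```

Call:
{"method": "drive_tool", "body": {
  "motion": [
    {"fingers": 0, "linear": [0.026, -0.021, 0], "twist": 0},
    {"fingers": 0, "linear": [0.026, -0.021, 0], "twist": 0},
    {"fingers": 0, "linear": [0.026, -0.021, 0], "twist": 0},
    {"fingers": 0, "linear": [0.026, -0.021, 0], "twist": 0},
    {"fingers": 0, "linear": [0.013, -0.01, 0], "twist": 0}
  ]
}}

```text
clock: 10.07
eef_pos: [607.6, -173.6, 135.3]
tool_rot: [3.134, 0.001, -1.647]
force: [0.5, 0.4, -3.3]
width: 63.6
gripper_force: 68.0
```

Call:
{"method": "drive_tool", "body": {
  "motion": [
    {"fingers": 0, "linear": [0, 0, 0], "twist": 0},
    {"fingers": 0, "linear": [0, 0, 0], "twist": 0}
  ]
}}

```text
clock: 10.23
eef_pos: [605.7, -169.0, 135.3]
tool_rot: [3.132, 0.004, -1.645]
force: [-1.1, 0.5, -3.8]
width: 63.7
gripper_force: 68.0
```

```bash
python3 s.py; cat > to.py <<'E'
import sys,numpy as np
from cell import monitor
s=monitor.read_state(); p=s['eef_pos']; y=s['tool_rot'][2]; t=np.array(list(map(float,sys.argv[1:4]))); d=t-p
print('linear total mm', np.round([d[0]*np.cos(y)+d[1]*np.sin(y), d[0]*np.sin(y)-d[1]*np.cos(y), -d[2]],1),'yaw',round(y,3),'pos',np.round(p,1),'q',np.round(s['qpos'],2))
E
python3 to.py 647 -183 90
```

```text
[ 0.633  0.808 -0.703  1.645  0.616  0.933  2.767] [ 605.7 -169.   135.3] [ 3.132  0.004 -1.645] 10.2333
linear total mm [ 10.9 -42.2  45.3] yaw -1.645 pos [ 605.7 -169.   135.3] q [ 0.63  0.81 -0.7   1.64  0.62  0.93  2.77]
```

Call:
{"method": "drive_tool", "body": {
  "motion": [
    {"fingers": 0, "linear": [0.011, -0.014, 0], "twist": 0},
    {"fingers": 0, "linear": [0, -0.014, 0], "twist": 0},
    {"fingers": 0, "linear": [0, -0.014, 0], "twist": 0},
    {"fingers": 0, "linear": [0, 0, 0], "twist": 0.1},
    {"fingers": 0, "linear": [0, 0, 0], "twist": 0.1}
  ]
}}

```text
clock: 10.65
eef_pos: [647.4, -179.6, 135.6]
tool_rot: [3.132, 0.004, -1.844]
force: [-0.4, 0.1, -4.1]
width: 63.6
gripper_force: 68.1
```

Call:
{"method": "drive_tool", "body": {
  "motion": [
    {"fingers": 0, "linear": [0, 0, 0.02], "twist": 0},
    {"fingers": 0, "linear": [0, 0, 0.02], "twist": 0},
    {"fingers": 0, "linear": [0, 0, 0], "twist": 0}
  ]
}}

```text
clock: 10.9
eef_pos: [643.5, -179.7, 92.3]
tool_rot: [3.125, 0.002, -1.839]
force: [-0.6, -0.0, -3.7]
width: 63.9
gripper_force: 67.9
```

```bash
python3 to.py 647 -183 75; python3 - <<'E'
from h import *
from cell import cams
T=[]
for n,o in(('scene',60),('top',60)):
    d=cams.get_image(n); u,v=proj(d,[647,-183,80])[0].astype(int)
    c=cv2.resize(d['color'][v-40:v+40,u-40:u+40],None,fx=5,fy=5,interpolation=cv2.INTER_CUBIC)
    for P,col in((cyl(33,28,95),(0,255,0)),(cyl(9,60),(255,255,0))):
        for k in(slice(0,48),slice(48,96)): cv2.polylines(c,[((proj(d,place(P,647,-183))[k]-[u-40,v-40]+.5)*40).round().astype(np.int32)],True,col,1,cv2.LINE_AA,3)
    T.append(c)
cv2.imwrite('pics/g2.png',np.hstack(T))
E
```

```text
linear total mm [ 2.2 -4.3 17.3] yaw -1.839 pos [ 643.5 -179.7   92.3] q [ 0.57  0.9  -0.62  1.54  0.61  0.92  2.62]
```

View pics/g2.png

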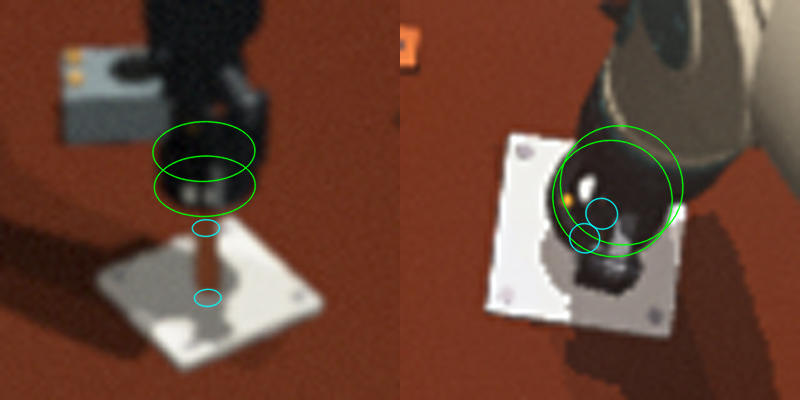

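The scene view shows the ring just above the post and centred to within a few mm. Correct and lower.

Call:
{"method": "drive_tool", "body": {
  "motion": [
    {"fingers": 0, "linear": [0.002, -0.005, 0], "twist": 0},
    {"fingers": 0, "linear": [0, 0, 0.012], "twist": 0},
    {"fingers": 0, "linear": [0, 0, 0.012], "twist": 0},
    {"fingers": 0, "linear": [0, 0, 0], "twist": 0}
  ]
}}

```text
clock: 11.33
eef_pos: [649.7, -184.8, 69.6]
tool_rot: [3.13, 0.002, -1.842]
force: [-1.6, 1.1, -4.5]
width: 63.4
gripper_force: 67.9
```

```bash
python3 to.py 647 -183 11
```

```text
linear total mm [-1.   3.1 58.6] yaw -1.842 pos [ 649.7 -184.8   69.6] q [ 0.57  0.93 -0.61  1.54  0.63  0.89  2.61]
```

Call:
{"method": "drive_tool", "body": {
  "motion": [
    {"fingers": 0, "linear": [-0.001, 0.003, 0.01], "twist": 0},
    {"fingers": 0, "linear": [0, 0, 0.012], "twist": 0},
    {"fingers": 0, "linear": [0, 0, 0.012], "twist": 0},
    {"fingers": 0, "linear": [0, 0, 0.012], "twist": 0},
    {"fingers": 0, "linear": [0, 0, 0.004], "twist": 0}
  ]
}}

```text
clock: 11.75
eef_pos: [647.0, -182.6, 19.5]
tool_rot: [3.13, 0.002, -1.842]
force: [-0.8, 0.0, -4.2]
width: 63.3
gripper_force: 68.0
```

Call:
{"method": "drive_tool", "body": {
  "motion": [
    {"fingers": 0, "linear": [0, 0, 0.003], "twist": 0},
    {"fingers": 0, "linear": [0, 0, 0], "twist": 0}
  ]
}}

```text
clock: 11.92
eef_pos: [648.4, -182.5, 18.5]
tool_rot: [3.133, 0.003, -1.842]
force: [0.3, -0.7, -3.9]
width: 63.5
gripper_force: 68.0
```

Call:
{"method": "drive_tool", "body": {
  "motion": [
    {"fingers": 0, "linear": [0, 0, 0.003], "twist": 0},
    {"fingers": 0, "linear": [0, 0, 0], "twist": 0}
  ]
}}

```text
clock: 12.08
eef_pos: [649.0, -182.6, 16.5]
tool_rot: [3.134, 0.003, -1.842]
force: [0.8, -0.1, -3.0]
width: 63.2
gripper_force: 68.0
```

Call:
{"method": "drive_tool", "body": {
  "motion": [
    {"fingers": 0, "linear": [0, 0, 0.004], "twist": 0},
    {"fingers": 0, "linear": [0, 0, 0], "twist": 0}
  ]
}}

```text
clock: 12.25
eef_pos: [648.6, -182.7, 12.2]
tool_rot: [3.134, 0.002, -1.842]
force: [-0.4, 0.1, -4.2]
width: 63.2
gripper_force: 68.0
```

Call:
{"method": "drive_tool", "body": {
  "motion": [
    {"fingers": 0, "linear": [0, 0, 0.002], "twist": 0},
    {"fingers": 0, "linear": [0, 0, 0], "twist": 0}
  ]
}}

```text
clock: 12.42
eef_pos: [648.5, -182.7, 10.2]
tool_rot: [3.134, 0.002, -1.842]
force: [-0.4, -1.0, -3.8]
width: 63.6
gripper_force: 68.0
```

Call:
{"method": "drive_tool", "body": {
  "motion": [
    {"fingers": 0, "linear": [0, 0, 0.001], "twist": 0},
    {"fingers": 0, "linear": [0, 0, 0], "twist": 0}
  ]
}}

```text
clock: 12.58
eef_pos: [648.7, -182.7, 10.0]
tool_rot: [3.134, 0.002, -1.842]
force: [-1.4, -0.0, 1.4]
width: 63.4
gripper_force: 68.4
```

The ring has touched the plate at z=10, as it should. Release and rise.

Call:
{"method": "drive_tool", "body": {
  "motion": [
    {"fingers": 1, "linear": [0, 0, 0], "twist": 0},
    {"fingers": 1, "linear": [0, 0, 0], "twist": 0},
    {"fingers": 1, "linear": [0, 0, 0], "twist": 0},
    {"fingers": 1, "linear": [0, 0, 0], "twist": 0},
    {"fingers": 1, "linear": [0, 0, 0], "twist": 0}
  ]
}}

```text
clock: 13.0
eef_pos: [648.9, -182.6, 9.6]
tool_rot: [3.134, 0.003, -1.842]
force: [-0.2, -0.0, -0.7]
width: 85.5
gripper_force: 0.0
```

Call:
{"method": "drive_tool", "body": {
  "motion": [
    {"fingers": 1, "linear": [0, 0, -0.02], "twist": 0},
    {"fingers": 1, "linear": [0, 0, -0.03], "twist": 0},
    {"fingers": 1, "linear": [0, 0, -0.04], "twist": 0},
    {"fingers": 1, "linear": [0, 0, -0.04], "twist": 0},
    {"fingers": 1, "linear": [0, 0, 0], "twist": 0}
  ]
}}

```text
clock: 13.42
eef_pos: [655.0, -183.0, 148.2]
tool_rot: [-3.135, 0.005, -1.843]
force: [2.0, 0.4, 0.5]
width: 85.4
gripper_force: 0.0
```

```bash
python3 to.py 439 -263 130
```

```text
linear total mm [135.  186.6  18.2] yaw -1.843 pos [ 655.  -183.   148.2] q [ 0.59  0.84 -0.66  1.5   0.57  1.    2.65]
```

Call:
{"method": "drive_tool", "body": {
  "motion": [
    {"fingers": 1, "linear": [0, 0, 0], "twist": 0.1},
    {"fingers": 1, "linear": [0, 0, 0], "twist": 0.1},
    {"fingers": 1, "linear": [0, 0, 0], "twist": 0.1},
    {"fingers": 1, "linear": [0, 0, 0], "twist": 0}
  ]
}}

```text
clock: 13.75
eef_pos: [649.7, -183.2, 139.7]
tool_rot: [3.134, -0.0, -2.144]
force: [-0.4, 0.9, 0.9]
width: 85.4
gripper_force: 0.0
```

```bash
python3 to.py 439 -263 130; python3 - <<'E'
from h import *
from cell import cams
d=cams.get_image('scene'); pickle.dump(d,open('pics/s1.pkl','wb'))
print(fit(d,'big',648,-183,z0=10))
E
```

```text
linear total mm [181.4 133.7   9.7] yaw -2.144 pos [ 649.7 -183.2  139.7] q [ 0.55  0.83 -0.58  1.51  0.51  0.97  2.39]
(array([ 642.35 , -181.078]), np.float64(0.806))
```

Call:
{"method": "drive_tool", "body": {
  "motion": [
    {"fingers": 1, "linear": [0.03, 0.022, 0], "twist": 0},
    {"fingers": 1, "linear": [0.03, 0.022, 0], "twist": 0},
    {"fingers": 1, "linear": [0.03, 0.022, 0], "twist": 0},
    {"fingers": 1, "linear": [0.03, 0.022, 0], "twist": 0},
    {"fingers": 1, "linear": [0.03, 0.022, 0], "twist": 0}
  ]
}}

```text
clock: 14.22
eef_pos: [474.3, -250.2, 140.2]
tool_rot: [3.134, 0.0, -2.138]
force: [0.3, -1.7, 0.6]
width: 85.3
gripper_force: 0.0
```

Call:
{"method": "drive_tool", "body": {
  "motion": [
    {"fingers": 1, "linear": [0.03, 0.022, 0], "twist": 0},
    {"fingers": 1, "linear": [0, 0, 0.025], "twist": 0},
    {"fingers": 1, "linear": [0, 0, 0.025], "twist": 0},
    {"fingers": 1, "linear": [0, 0, 0], "twist": 0}
  ]
}}

```text
clock: 14.55
eef_pos: [437.8, -262.8, 87.5]
tool_rot: [3.128, -0.0, -2.141]
force: [-0.5, 0.2, 0.3]
width: 85.4
gripper_force: 0.0
```

```bash
python3 to.py 439 -263 0
```

```text
linear total mm [-0.5 -1.1 87.5] yaw -2.141 pos [ 437.8 -262.8   87.5] q [ 0.84  0.71 -0.53  2.    0.62  0.6   2.46]
```

Call:
{"method": "drive_tool", "body": {
  "motion": [
    {"fingers": 1, "linear": [0, -0.001, 0.02], "twist": 0},
    {"fingers": 1, "linear": [0, 0, 0.02], "twist": 0},
    {"fingers": 1, "linear": [0, 0, 0.02], "twist": 0},
    {"fingers": 1, "linear": [0, 0, 0.016], "twist": 0},
    {"fingers": 1, "linear": [0, 0, 0.009], "twist": 0}
  ]
}}

```text
clock: 14.97
eef_pos: [441.6, -262.5, 4.6]
tool_rot: [3.133, 0.001, -2.139]
force: [-0.3, 0.3, -0.3]
width: 85.0
gripper_force: 0.0
```

Call:
{"method": "drive_tool", "body": {
  "motion": [
    {"fingers": 1, "linear": [0, 0, 0], "twist": 0},
    {"fingers": 1, "linear": [0, 0, 0], "twist": 0}
  ]
}}

```text
clock: 15.13
eef_pos: [441.8, -262.8, 5.9]
tool_rot: [3.134, 0.001, -2.14]
force: [-0.1, 0.9, 0.6]
width: 85.3
gripper_force: 0.0
```

Call:
{"method": "drive_tool", "body": {
  "motion": [
    {"fingers": 0, "linear": [0, 0, 0], "twist": 0},
    {"fingers": 0, "linear": [0, 0, 0], "twist": 0},
    {"fingers": 0, "linear": [0, 0, 0], "twist": 0},
    {"fingers": 0, "linear": [0, 0, 0], "twist": 0},
    {"fingers": 0, "linear": [0, 0, 0], "twist": 0}
  ]
}}

```text
clock: 15.55
eef_pos: [441.5, -263.5, 7.0]
tool_rot: [3.135, -0.0, -2.142]
force: [-2.0, 1.0, 10.2]
width: 48.4
gripper_force: 60.0
```

Call:
{"method": "drive_tool", "body": {
  "motion": [
    {"fingers": 0, "linear": [0, 0, 0], "twist": 0},
    {"fingers": 0, "linear": [0, 0, 0], "twist": 0}
  ]
}}

```text
clock: 15.72
eef_pos: [441.4, -263.5, 7.0]
tool_rot: [3.135, -0.0, -2.142]
force: [-1.4, 0.8, 11.4]
width: 48.1
gripper_force: 60.0
```

Call:
{"method": "drive_tool", "body": {
  "motion": [
    {"fingers": 0, "linear": [0, 0, -0.01], "twist": 0},
    {"fingers": 0, "linear": [0, 0, -0.02], "twist": 0},
    {"fingers": 0, "linear": [0, 0, -0.035], "twist": 0},
    {"fingers": 0, "linear": [0, 0, -0.04], "twist": 0},
    {"fingers": 0, "linear": [0, 0, -0.03], "twist": 0}
  ]
}}

```text
clock: 16.13
eef_pos: [442.2, -263.6, 143.4]
tool_rot: [3.135, 0.001, -2.142]
force: [1.4, -1.0, -1.7]
width: 47.9
gripper_force: 62.5
```

```bash
python3 to.py 647 -183 140
```

```text
linear total mm [-178.5 -128.8    3.4] yaw -2.142 pos [ 442.2 -263.6  143.4] q [ 0.89  0.63 -0.61  1.96  0.54  0.72  2.52]
```

Call:
{"method": "drive_tool", "body": {
  "motion": [
    {"fingers": 0, "linear": [-0.02, -0.015, 0], "twist": 0},
    {"fingers": 0, "linear": [-0.03, -0.022, 0], "twist": 0},
    {"fingers": 0, "linear": [-0.03, -0.022, 0], "twist": 0},
    {"fingers": 0, "linear": [-0.03, -0.022, 0], "twist": 0},
    {"fingers": 0, "linear": [-0.03, -0.022, 0], "twist": 0}
  ]
}}

```text
clock: 16.55
eef_pos: [605.3, -201.3, 140.5]
tool_rot: [3.133, 0.0, -2.143]
force: [0.2, -0.9, -1.7]
width: 48.3
gripper_force: 62.5
```

Call:
{"method": "drive_tool", "body": {
  "motion": [
    {"fingers": 0, "linear": [-0.024, -0.017, 0], "twist": 0},
    {"fingers": 0, "linear": [-0.014, -0.009, 0], "twist": 0},
    {"fingers": 0, "linear": [0, 0, 0.02], "twist": 0},
    {"fingers": 0, "linear": [0, 0, 0.02], "twist": 0},
    {"fingers": 0, "linear": [0, 0, 0], "twist": 0}
  ]
}}

```text
clock: 16.97
eef_pos: [643.3, -183.2, 95.9]
tool_rot: [3.126, -0.003, -2.141]
force: [-0.9, 0.2, -2.2]
width: 47.7
gripper_force: 62.5
```

```bash
python3 to.py 647 -183 80; python3 - <<'E'
from h import *
from cell import cams
T=[]
for n in('scene','top'):
    d=cams.get_image(n); u,v=proj(d,[647,-183,60])[0].astype(int)
    c=cv2.resize(d['color'][v-40:v+40,u-40:u+40],None,fx=5,fy=5,interpolation=cv2.INTER_CUBIC)
    for P,col in((cyl(33,28,10),(0,255,0)),(cyl(9,60),(255,255,0))):
        for k in(slice(48,96),): cv2.polylines(c,[((proj(d,place(P,647,-183))[k]-[u-40,v-40]+.5)*40).round().astype(np.int32)],True,col,1,cv2.LINE_AA,3)
    T.append(c)
cv2.imwrite('pics/g3.png',np.hstack(T))
E
```

```text
linear total mm [-2.2 -3.  15.9] yaw -2.141 pos [ 643.3 -183.2   95.9] q [ 0.55  0.88 -0.56  1.54  0.55  0.9   2.37]
```

View pics/g3.png

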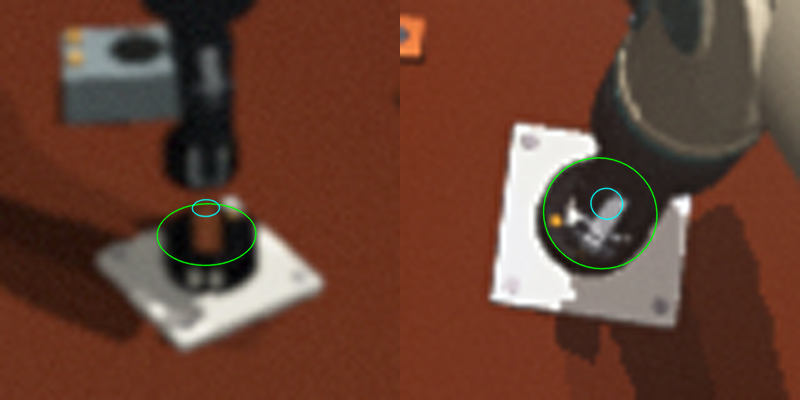

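The large ring lies flat round the post and the small ring hangs above it. Lower; contact should come at about TCP z=45.

Call:
{"method": "drive_tool", "body": {
  "motion": [
    {"fingers": 0, "linear": [-0.002, -0.004, 0.01], "twist": 0},
    {"fingers": 0, "linear": [0, 0, 0.01], "twist": 0},
    {"fingers": 0, "linear": [0, 0, 0], "twist": 0}
  ]
}}

```text
clock: 17.32
eef_pos: [649.9, -184.3, 77.9]
tool_rot: [3.132, -0.001, -2.143]
force: [-1.0, -0.2, -2.5]
width: 48.0
gripper_force: 62.6
```

```bash
python3 to.py 648 -183 47
```

```text
linear total mm [-0.   2.3 30.9] yaw -2.143 pos [ 649.9 -184.3   77.9] q [ 0.54  0.9  -0.55  1.54  0.56  0.87  2.36]
```

Call:
{"method": "drive_tool", "body": {
  "motion": [
    {"fingers": 0, "linear": [0, 0.002, 0.008], "twist": 0},
    {"fingers": 0, "linear": [0, 0, 0.01], "twist": 0},
    {"fingers": 0, "linear": [0, 0, 0.007], "twist": 0},
    {"fingers": 0, "linear": [0, 0, 0], "twist": 0}
  ]
}}

```text
clock: 17.65
eef_pos: [647.4, -182.7, 52.3]
tool_rot: [3.13, -0.001, -2.142]
force: [-0.1, -0.7, -1.6]
width: 48.3
gripper_force: 62.6
```

Call:
{"method": "drive_tool", "body": {
  "motion": [
    {"fingers": 0, "linear": [0, 0, 0.003], "twist": 0},
    {"fingers": 0, "linear": [0, 0, 0], "twist": 0}
  ]
}}

```text
clock: 17.82
eef_pos: [648.8, -182.8, 51.0]
tool_rot: [3.133, 0.0, -2.142]
force: [-0.0, -0.6, -1.9]
width: 47.9
gripper_force: 62.6
```

Call:
{"method": "drive_tool", "body": {
  "motion": [
    {"fingers": 0, "linear": [0, 0, 0.002], "twist": 0},
    {"fingers": 0, "linear": [0, 0, 0], "twist": 0}
  ]
}}

```text
clock: 17.98
eef_pos: [649.0, -182.8, 49.5]
tool_rot: [3.134, 0.0, -2.142]
force: [0.4, -0.3, -1.6]
width: 48.0
gripper_force: 62.6
```

Call:
{"method": "drive_tool", "body": {
  "motion": [
    {"fingers": 0, "linear": [0, 0, 0.003], "twist": 0},
    {"fingers": 0, "linear": [0, 0, 0], "twist": 0}
  ]
}}

```text
clock: 18.15
eef_pos: [648.8, -182.8, 46.2]
tool_rot: [3.133, 0.0, -2.142]
force: [-1.0, 0.3, -2.4]
width: 48.3
gripper_force: 62.6
```

Call:
{"method": "drive_tool", "body": {
  "motion": [
    {"fingers": 0, "linear": [0, 0, 0.002], "twist": 0},
    {"fingers": 0, "linear": [0, 0, 0], "twist": 0}
  ]
}}

```text
clock: 18.32
eef_pos: [649.1, -182.9, 45.1]
tool_rot: [3.134, 0.0, -2.142]
force: [-1.7, 0.3, 2.6]
width: 48.1
gripper_force: 63.0
```

Call:
{"method": "drive_tool", "body": {
  "motion": [
    {"fingers": 0, "linear": [0, 0, 0.001], "twist": 0},
    {"fingers": 0, "linear": [0, 0, 0], "twist": 0}
  ]
}}

```text
clock: 18.48
eef_pos: [649.1, -182.9, 45.1]
tool_rot: [3.134, -0.0, -2.142]
force: [-2.9, 0.2, 8.9]
width: 48.1
gripper_force: 63.6
```

Contact came at 45.1, as expected. Release and rise.

Call:
{"method": "drive_tool", "body": {
  "motion": [
    {"fingers": 1, "linear": [0, 0, 0], "twist": 0},
    {"fingers": 1, "linear": [0, 0, 0], "twist": 0},
    {"fingers": 1, "linear": [0, 0, 0], "twist": 0},
    {"fingers": 1, "linear": [0, 0, 0], "twist": 0},
    {"fingers": 1, "linear": [0, 0, 0], "twist": 0}
  ]
}}

```text
clock: 18.9
eef_pos: [648.9, -182.7, 43.2]
tool_rot: [3.133, 0.0, -2.142]
force: [0.8, 0.3, -0.8]
width: 85.5
gripper_force: 0.0
```

Call:
{"method": "drive_tool", "body": {
  "motion": [
    {"fingers": 1, "linear": [0, 0, -0.02], "twist": 0},
    {"fingers": 1, "linear": [0, 0, -0.03], "twist": 0},
    {"fingers": 1, "linear": [0, 0, -0.035], "twist": 0},
    {"fingers": 1, "linear": [0, 0, -0.03], "twist": 0},
    {"fingers": 1, "linear": [0, 0, 0], "twist": 0}
  ]
}}

```text
clock: 19.32
eef_pos: [654.0, -183.3, 165.3]
tool_rot: [-3.139, 0.005, -2.142]
force: [1.2, 0.8, 0.5]
width: 85.4
gripper_force: 0.0
```

```bash
python3 to.py 452 -84.5 140
```

```text
linear total mm [ 26.2 223.3  25.3] yaw -2.142 pos [ 654.  -183.3  165.3] q [ 0.56  0.8  -0.6   1.48  0.5   1.01  2.4 ]
```

Call:
{"method": "drive_tool", "body": {
  "motion": [
    {"fingers": 1, "linear": [0.0043, 0.037, 0], "twist": 0},
    {"fingers": 1, "linear": [0.0043, 0.037, 0], "twist": 0},
    {"fingers": 1, "linear": [0.0043, 0.037, 0], "twist": 0},
    {"fingers": 1, "linear": [0.0043, 0.037, 0], "twist": 0},
    {"fingers": 1, "linear": [0.0043, 0.037, 0], "twist": 0}
  ]
}}

```text
clock: 19.73
eef_pos: [480.7, -100.7, 159.8]
tool_rot: [3.134, 0.001, -2.143]
force: [1.2, -0.1, -0.1]
width: 85.6
gripper_force: 0.0
```

Call:
{"method": "drive_tool", "body": {
  "motion": [
    {"fingers": 1, "linear": [0.004, 0.037, 0], "twist": 0},
    {"fingers": 1, "linear": [0, 0, 0.03], "twist": 0.077},
    {"fingers": 1, "linear": [0, 0, 0.03], "twist": 0},
    {"fingers": 1, "linear": [0, 0, 0], "twist": 0}
  ]
}}

```text
clock: 20.07
eef_pos: [445.7, -84.2, 97.3]
tool_rot: [3.128, -0.004, -2.218]
force: [-0.1, -0.6, -1.0]
width: 85.2
gripper_force: 0.0
```

```bash
python3 to.py 452 -84.5 8;python3 - <<'E'
from h import *
from cell import cams
W['box']=lambda h,r:(h[...,0]>30)&(h[...,0]<150)
for n in('scene','top'):
    d=cams.get_image(n); pickle.dump(d,open(f'pics/{n}2.pkl','wb'))
d=pickle.load(open('pics/scene2.pkl','rb'))
print(fit(d,'small',648,-183,z0=38))
T=[]
for n in('scene','top'):
    d=pickle.load(open(f'pics/{n}2.pkl','rb')); u,v=proj(d,[647,-183,30])[0].astype(int)
    c=cv2.resize(d['color'][v-30:v+30,u-30:u+30],None,fx=6.5,fy=6.5,interpolation=cv2.INTER_CUBIC); T.append(c)
cv2.imwrite('pics/g4.png',np.hstack(T))
E
```

```text
linear total mm [-3.5 -5.2 89.3] yaw -2.218 pos [445.7 -84.2  97.3] q [ 0.46  0.63 -0.49  2.15  0.6   0.51  2.01]
(array([ 671.833, -203.865]), np.float64(0.629))
```

View pics/g4.png

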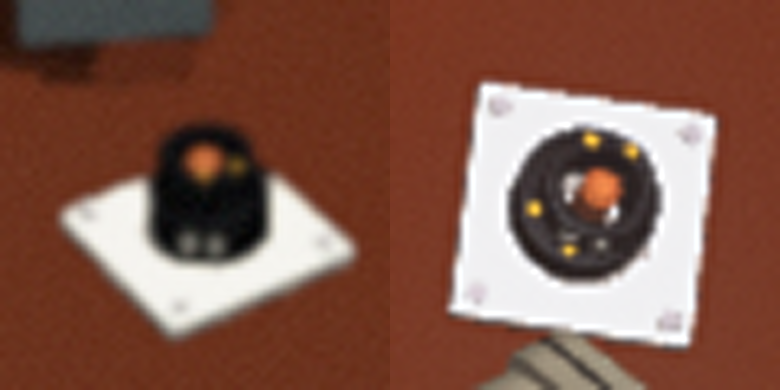

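Both rings sit flat on the stand with the post through them. Now the box.

Call:
{"method": "drive_tool", "body": {
  "motion": [
    {"fingers": 1, "linear": [-0.003, -0.004, 0.015], "twist": 0},
    {"fingers": 1, "linear": [0, 0, 0.018], "twist": 0},
    {"fingers": 1, "linear": [0, 0, 0.015], "twist": 0},
    {"fingers": 1, "linear": [0, 0, 0], "twist": 0}
  ]
}}

```text
clock: 20.5
eef_pos: [453.7, -84.3, 51.6]
tool_rot: [3.133, -0.001, -2.219]
force: [-0.0, -0.2, 0.5]
width: 85.4
gripper_force: 0.0
```

```bash
python3 to.py 452 -84.5 8
```

```text
linear total mm [ 1.2  1.2 43.6] yaw -2.219 pos [453.7 -84.3  51.6] q [ 0.39  0.72 -0.39  2.16  0.69  0.4   1.93]
```

Call:
{"method": "drive_tool", "body": {
  "motion": [
    {"fingers": 1, "linear": [0.001, 0.001, 0.013], "twist": 0},
    {"fingers": 1, "linear": [0, 0, 0.015], "twist": 0},
    {"fingers": 1, "linear": [0, 0, 0.012], "twist": 0},
    {"fingers": 1, "linear": [0, 0, 0.005], "twist": 0},
    {"fingers": 1, "linear": [0, 0, 0], "twist": 0}
  ]
}}

```text
clock: 20.92
eef_pos: [452.4, -84.2, 7.5]
tool_rot: [3.134, -0.0, -2.219]
force: [-0.3, 0.4, -0.2]
width: 85.3
gripper_force: 0.0
```

Call:
{"method": "drive_tool", "body": {
  "motion": [
    {"fingers": 0, "linear": [0, 0, 0], "twist": 0},
    {"fingers": 0, "linear": [0, 0, 0], "twist": 0},
    {"fingers": 0, "linear": [0, 0, 0], "twist": 0},
    {"fingers": 0, "linear": [0, 0, 0], "twist": 0},
    {"fingers": 0, "linear": [0, 0, 0], "twist": 0}
  ]
}}

```text
clock: 21.33
eef_pos: [452.6, -84.3, 8.5]
tool_rot: [3.135, 0.001, -2.219]
force: [-0.1, -0.5, 5.7]
width: 61.1
gripper_force: 65.4
```

```bash
python3 to.py 452 -84.5 8
```

```text
linear total mm [0.5 0.4 0.5] yaw -2.219 pos [452.6 -84.3   8.5] q [ 0.32  0.79 -0.28  2.18  0.79  0.28  1.84]
```

Call:
{"method": "drive_tool", "body": {
  "motion": [
    {"fingers": 0, "linear": [0, 0, -0.01], "twist": 0},
    {"fingers": 0, "linear": [0, 0, -0.02], "twist": 0},
    {"fingers": 0, "linear": [0, 0, -0.035], "twist": 0},
    {"fingers": 0, "linear": [0, 0, -0.04], "twist": 0},
    {"fingers": 0, "linear": [0, 0, -0.035], "twist": 0}
  ]
}}

```text
clock: 21.75
eef_pos: [451.9, -84.7, 149.4]
tool_rot: [3.133, -0.0, -2.219]
force: [0.5, -0.9, -2.5]
width: 61.3
gripper_force: 66.9
```

Call:
{"method": "drive_tool", "body": {
  "motion": [
    {"fingers": 0, "linear": [0, 0, 0], "twist": -0.105},
    {"fingers": 0, "linear": [0, 0, 0], "twist": -0.105},
    {"fingers": 0, "linear": [0, 0, 0], "twist": -0.105},
    {"fingers": 0, "linear": [0, 0, 0], "twist": -0.105},
    {"fingers": 0, "linear": [0, 0, 0], "twist": -0.105}
  ]
}}

```text
clock: 22.17
eef_pos: [452.1, -85.3, 147.8]
tool_rot: [3.134, 0.003, -1.689]
force: [0.5, 1.4, -3.7]
width: 60.9
gripper_force: 66.7
```

Call:
{"method": "drive_tool", "body": {
  "motion": [
    {"fingers": 0, "linear": [0, 0, 0], "twist": -0.104},
    {"fingers": 0, "linear": [0, 0, 0], "twist": 0}
  ]
}}

```text
clock: 22.33
eef_pos: [452.0, -85.2, 147.5]
tool_rot: [3.134, 0.005, -1.588]
force: [-0.8, 0.1, -3.3]
width: 61.0
gripper_force: 66.8
```

```bash
python3 to.py 629.5 194.3 140
```

```text
linear total mm [-282.5 -172.6    7.5] yaw -1.588 pos [452.  -85.2 147.5] q [ 0.66  0.61 -0.79  2.1   0.66  0.71  2.56]
```

Call:
{"method": "drive_tool", "body": {
  "motion": [
    {"fingers": 0, "linear": [-0.0145, -0.009, 0], "twist": 0},
    {"fingers": 0, "linear": [-0.029, -0.018, 0], "twist": 0},
    {"fingers": 0, "linear": [-0.03, -0.018, 0], "twist": 0},
    {"fingers": 0, "linear": [-0.03, -0.018, 0], "twist": 0},
    {"fingers": 0, "linear": [-0.03, -0.018, 0], "twist": 0}
  ]
}}

```text
clock: 22.75
eef_pos: [536.6, 47.9, 147.5]
tool_rot: [3.135, 0.004, -1.594]
force: [0.7, 0.2, -3.4]
width: 61.2
gripper_force: 66.9
```

Call:
{"method": "drive_tool", "body": {
  "motion": [
    {"fingers": 0, "linear": [-0.03, -0.018, 0], "twist": 0},
    {"fingers": 0, "linear": [-0.03, -0.018, 0], "twist": 0},
    {"fingers": 0, "linear": [-0.03, -0.018, 0], "twist": 0},
    {"fingers": 0, "linear": [-0.029, -0.018, 0], "twist": 0},
    {"fingers": 0, "linear": [-0.02, -0.013, 0], "twist": 0}
  ]
}}

```text
clock: 23.17
eef_pos: [624.5, 188.1, 147.6]
tool_rot: [3.135, 0.007, -1.591]
force: [-0.2, 0.7, -3.7]
width: 60.9
gripper_force: 66.8
```

Call:
{"method": "drive_tool", "body": {
  "motion": [
    {"fingers": 0, "linear": [-0.01, -0.007, 0], "twist": 0},
    {"fingers": 0, "linear": [0, 0, 0], "twist": 0},
    {"fingers": 0, "linear": [0, 0, 0], "twist": 0}
  ]
}}

```text
clock: 23.42
eef_pos: [630.4, 194.3, 147.0]
tool_rot: [3.133, 0.004, -1.591]
force: [0.2, -1.8, -3.7]
width: 61.1
gripper_force: 66.7
```

```bash
python3 to.py 629.5 194.3 100
```

```text
linear total mm [ 0.   0.9 47. ] yaw -1.591 pos [630.4 194.3 147. ] q [ 0.06  0.84 -0.73  1.55  0.62  1.01  2.27]
```

Call:
{"method": "drive_tool", "body": {
  "motion": [
    {"fingers": 0, "linear": [0, 0, 0.02], "twist": 0},
    {"fingers": 0, "linear": [0, 0, 0.03], "twist": 0},
    {"fingers": 0, "linear": [0, 0, 0.03], "twist": 0},
    {"fingers": 0, "linear": [0, 0, 0.025], "twist": 0},
    {"fingers": 0, "linear": [0, 0, 0.015], "twist": 0}
  ]
}}

```text
clock: 23.83
eef_pos: [628.1, 191.2, 24.3]
tool_rot: [3.13, 0.001, -1.593]
force: [-1.2, -1.1, -3.5]
width: 61.0
gripper_force: 66.8
```

Call:
{"method": "drive_tool", "body": {
  "motion": [
    {"fingers": 0, "linear": [0, 0, 0], "twist": 0},
    {"fingers": 0, "linear": [0, 0, 0], "twist": 0}
  ]
}}

```text
clock: 24.0
eef_pos: [630.0, 193.8, 27.3]
tool_rot: [3.134, 0.004, -1.592]
force: [0.6, -0.1, -2.8]
width: 61.3
gripper_force: 66.6
```

```bash
python3 to.py 629.5 194.3 14.5; python3 - <<'E'
from h import *
from cell import cams
T=[]
for n in('scene','top'):
    d=cams.get_image(n); u,v=proj(d,[629,194,30])[0].astype(int)
    c=cv2.resize(d['color'][v-45:v+45,u-60:u+60],None,fx=3.33,fy=3.33,interpolation=cv2.INTER_CUBIC)
    for P in(box(62,110,45,18)[[1,3,7,5]],box(62,110,45,18)[[0,2,6,4]],box(90,280,6)[[1,3,7,5]]):
        cv2.polylines(c,[((proj(d,place(P,629.5,194.3,-.019))-[u-60,v-45]+.5)*3.33*8).round().astype(np.int32)],True,(0,255,0),1,cv2.LINE_AA,3)
    T.append(c)
cv2.imwrite('pics/g5.png',np.hstack(T))
E
```

```text
linear total mm [-0.5  0.5 12.8] yaw -1.592 pos [630.  193.8  27.3] q [ 0.02  0.98 -0.64  1.61  0.74  0.82  2.18]
```

View pics/g5.png

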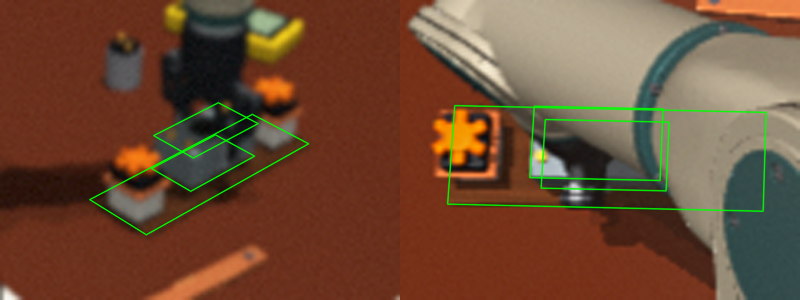

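Both views agree with the target pose; the box is midway between the clamps and aligned. Lower to contact, expected at about 14.5.

Call:
{"method": "drive_tool", "body": {
  "motion": [
    {"fingers": 0, "linear": [0, 0, 0.005], "twist": 0},
    {"fingers": 0, "linear": [0, 0, 0.004], "twist": 0},
    {"fingers": 0, "linear": [0, 0, 0], "twist": 0},
    {"fingers": 0, "linear": [0, 0, 0], "twist": 0}
  ]
}}

```text
clock: 24.43
eef_pos: [630.2, 194.7, 18.4]
tool_rot: [3.135, 0.004, -1.59]
force: [-0.1, -0.3, -3.2]
width: 61.5
gripper_force: 66.7
```

Call:
{"method": "drive_tool", "body": {
  "motion": [
    {"fingers": 0, "linear": [0, 0, 0.002], "twist": 0},
    {"fingers": 0, "linear": [0, 0, 0], "twist": 0}
  ]
}}

```text
clock: 24.6
eef_pos: [630.1, 194.8, 16.1]
tool_rot: [3.135, 0.004, -1.59]
force: [-0.2, 0.8, -3.6]
width: 61.2
gripper_force: 66.7
```

Call:
{"method": "drive_tool", "body": {
  "motion": [
    {"fingers": 0, "linear": [0, 0, 0.001], "twist": 0},
    {"fingers": 0, "linear": [0, 0, 0], "twist": 0}
  ]
}}

```text
clock: 24.77
eef_pos: [630.2, 194.8, 15.2]
tool_rot: [3.135, 0.004, -1.59]
force: [0.9, -0.5, -3.5]
width: 61.1
gripper_force: 66.7
```

Call:
{"method": "drive_tool", "body": {
  "motion": [
    {"fingers": 0, "linear": [0, 0, 0.001], "twist": 0},
    {"fingers": 0, "linear": [0, 0, 0], "twist": 0}
  ]
}}

```text
clock: 24.93
eef_pos: [630.3, 195.0, 14.7]
tool_rot: [3.135, 0.004, -1.59]
force: [-1.3, -0.3, -0.5]
width: 61.4
gripper_force: 67.3
```

Call:
{"method": "drive_tool", "body": {
  "motion": [
    {"fingers": 0, "linear": [0, 0, 0.001], "twist": 0},
    {"fingers": 0, "linear": [0, 0, 0], "twist": 0}
  ]
}}

```text
clock: 25.1
eef_pos: [630.3, 195.0, 14.6]
tool_rot: [3.135, 0.004, -1.59]
force: [-2.7, -0.3, 6.2]
width: 61.1
gripper_force: 68.0
```

Call:
{"method": "drive_tool", "body": {
  "motion": [
    {"fingers": 1, "linear": [0, 0, 0], "twist": 0},
    {"fingers": 1, "linear": [0, 0, 0], "twist": 0},
    {"fingers": 1, "linear": [0, 0, 0], "twist": 0},
    {"fingers": 1, "linear": [0, 0, 0], "twist": 0},
    {"fingers": 1, "linear": [0, 0, 0], "twist": 0}
  ]
}}

```text
clock: 25.52
eef_pos: [630.3, 194.9, 13.3]
tool_rot: [3.135, 0.005, -1.59]
force: [0.9, -0.2, -0.4]
width: 85.3
gripper_force: 0.0
```

Call:
{"method": "drive_tool", "body": {
  "motion": [
    {"fingers": 1, "linear": [0, 0, -0.02], "twist": 0},
    {"fingers": 1, "linear": [0, 0, -0.03], "twist": 0},
    {"fingers": 1, "linear": [0, 0, -0.04], "twist": 0},
    {"fingers": 1, "linear": [0, 0, -0.04], "twist": 0},
    {"fingers": 1, "linear": [0, 0, 0], "twist": 0}
  ]
}}

```text
clock: 25.93
eef_pos: [635.3, 197.4, 151.7]
tool_rot: [-3.136, 0.011, -1.59]
force: [0.7, 1.0, 0.3]
width: 85.4
gripper_force: 0.0
```

```bash
python3 to.py 418 277.5 130
```

```text
linear total mm [-75.8 218.8  21.7] yaw -1.59 pos [635.3 197.4 151.7] q [ 0.06  0.83 -0.74  1.54  0.62  1.    2.27]
```

Call:
{"method": "drive_tool", "body": {
  "motion": [
    {"fingers": 1, "linear": [-0.0125, 0.036, 0], "twist": 0},
    {"fingers": 1, "linear": [-0.0125, 0.036, 0], "twist": 0},
    {"fingers": 1, "linear": [-0.0125, 0.036, 0], "twist": 0},
    {"fingers": 1, "linear": [-0.0125, 0.036, 0], "twist": 0},
    {"fingers": 1, "linear": [-0.0125, 0.036, 0], "twist": 0}
  ]
}}

```text
clock: 26.35
eef_pos: [450.7, 260.5, 144.8]
tool_rot: [3.135, 0.005, -1.591]
force: [0.7, 0.4, 0.5]
width: 85.3
gripper_force: 0.0
```

Call:
{"method": "drive_tool", "body": {
  "motion": [
    {"fingers": 1, "linear": [-0.0125, 0.036, 0], "twist": 0},
    {"fingers": 1, "linear": [0, 0, 0], "twist": 0},
    {"fingers": 1, "linear": [0, 0, 0.02], "twist": 0},
    {"fingers": 1, "linear": [0, 0, 0.02], "twist": 0},
    {"fingers": 1, "linear": [0, 0, 0], "twist": 0}
  ]
}}

```text
clock: 26.77
eef_pos: [415.0, 272.3, 102.7]
tool_rot: [3.131, 0.001, -1.589]
force: [0.3, 0.2, -0.4]
width: 85.2
gripper_force: 0.0
```

```bash
python3 to.py 418 277.5 75; python3 - <<'E'
from h import *
from cell import cams
T=[]
W['box']=lambda h,r:(h[...,0]>30)&(h[...,0]<150)
for n in('scene','top'):
    d=cams.get_image(n); pickle.dump(d,open(f'pics/{n}3.pkl','wb'))
    print(n,fit(d,'box',630,195,-.019,z0=6,useyaw=True))
    for X,r in(([629,194,30],45),([418,277,30],30)):
        u,v=proj(d,X)[0].astype(int); c=cv2.resize(d['color'][v-r:v+r,u-r:u+r],(390,290),interpolation=cv2.INTER_CUBIC); T.append(c)
cv2.imwrite('pics/g6.png',np.vstack([np.hstack(T[:2]),np.hstack(T[2:])]))
E
```

```text
linear total mm [-5.3 -2.9 27.7] yaw -1.589 pos [415.  272.3 102.7] q [-0.19  0.7  -0.67  2.04  0.7   0.65  1.79]
scene (array([6.29543e+02, 2.01484e+02, 1.14000e-01]), np.float64(0.874))
top (array([ 6.29323e+02,  1.95658e+02, -2.00000e-02]), np.float64(0.885))
```

View pics/g6.png

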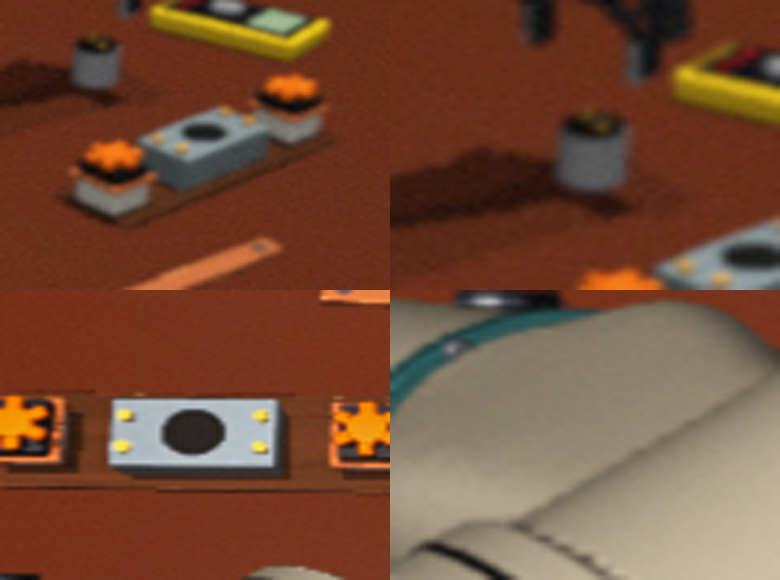

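The box sits aligned and centred at about (629.4,195.5). The can still stands at its place, so descend on it.

Call:
{"method": "drive_tool", "body": {
  "motion": [
    {"fingers": 1, "linear": [-0.004, -0.003, 0.012], "twist": 0},
    {"fingers": 1, "linear": [0, 0, 0.012], "twist": 0},
    {"fingers": 1, "linear": [0, 0, 0], "twist": 0},
    {"fingers": 1, "linear": [0, 0, 0], "twist": 0}
  ]
}}

```text
clock: 27.2
eef_pos: [419.4, 277.8, 81.0]
tool_rot: [3.134, 0.004, -1.59]
force: [0.2, 0.3, 0.3]
width: 85.2
gripper_force: 0.0
```

```bash
python3 to.py 418.5 277.5 10
```

```text
linear total mm [ 0.3  0.8 71. ] yaw -1.59 pos [419.4 277.8  81. ] q [-0.22  0.74 -0.63  2.04  0.75  0.61  1.76]
```

Call:
{"method": "drive_tool", "body": {
  "motion": [
    {"fingers": 1, "linear": [0, 0.001, 0.015], "twist": 0},
    {"fingers": 1, "linear": [0, 0, 0.018], "twist": 0},
    {"fingers": 1, "linear": [0, 0, 0.018], "twist": 0},
    {"fingers": 1, "linear": [0, 0, 0.014], "twist": 0},
    {"fingers": 1, "linear": [0, 0, 0.006], "twist": 0}
  ]
}}

```text
clock: 27.62
eef_pos: [417.7, 277.9, 9.3]
tool_rot: [3.134, 0.004, -1.59]
force: [0.6, -0.1, -0.3]
width: 85.3
gripper_force: 0.0
```

Call:
{"method": "drive_tool", "body": {
  "motion": [
    {"fingers": 1, "linear": [0, 0, 0], "twist": 0},
    {"fingers": 1, "linear": [0, 0, 0], "twist": 0}
  ]
}}

```text
clock: 27.78
eef_pos: [418.1, 278.5, 10.7]
tool_rot: [3.135, 0.005, -1.59]
force: [-0.3, -0.0, 0.7]
width: 85.2
gripper_force: 0.0
```

Call:
{"method": "drive_tool", "body": {
  "motion": [
    {"fingers": 0, "linear": [0, 0, 0], "twist": 0},
    {"fingers": 0, "linear": [0, 0, 0], "twist": 0},
    {"fingers": 0, "linear": [0, 0, 0], "twist": 0},
    {"fingers": 0, "linear": [0, 0, 0], "twist": 0},
    {"fingers": 0, "linear": [0, 0, 0], "twist": 0}
  ]
}}

```text
clock: 28.2
eef_pos: [418.2, 278.2, 11.0]
tool_rot: [3.136, 0.005, -1.59]
force: [-0.0, -1.2, 4.8]
width: 45.1
gripper_force: 60.6
```

Call:
{"method": "drive_tool", "body": {
  "motion": [
    {"fingers": 0, "linear": [0, 0, 0], "twist": 0},
    {"fingers": 0, "linear": [0, 0, 0], "twist": 0}
  ]
}}

```text
clock: 28.37
eef_pos: [418.2, 278.2, 11.0]
tool_rot: [3.136, 0.005, -1.59]
force: [-0.9, -0.6, 4.9]
width: 45.0
gripper_force: 60.6
```

Call:
{"method": "drive_tool", "body": {
  "motion": [
    {"fingers": 0, "linear": [0, 0, -0.01], "twist": 0},
    {"fingers": 0, "linear": [0, 0, -0.02], "twist": 0},
    {"fingers": 0, "linear": [0, 0, -0.035], "twist": 0},
    {"fingers": 0, "linear": [0, 0, -0.04], "twist": 0},
    {"fingers": 0, "linear": [0, 0, -0.04], "twist": 0}
  ]
}}

```text
clock: 28.78
eef_pos: [417.5, 276.6, 156.7]
tool_rot: [3.132, 0.003, -1.589]
force: [1.9, 1.0, -3.0]
width: 45.0
gripper_force: 61.9
```

```bash
python3 to.py 629.5 195.5 155
```

```text
linear total mm [  77.1 -213.4    1.7] yaw -1.589 pos [417.5 276.6 156.7] q [-0.13  0.63 -0.76  1.99  0.61  0.77  1.87]
```

Call:
{"method": "drive_tool", "body": {
  "motion": [
    {"fingers": 0, "linear": [0.006, -0.016, 0], "twist": 0},
    {"fingers": 0, "linear": [0.012, -0.034, 0], "twist": 0},
    {"fingers": 0, "linear": [0.012, -0.034, 0], "twist": 0},
    {"fingers": 0, "linear": [0.012, -0.034, 0], "twist": 0},
    {"fingers": 0, "linear": [0.012, -0.034, 0], "twist": 0}
  ]
}}

```text
clock: 29.2
eef_pos: [570.6, 218.8, 154.5]
tool_rot: [3.134, 0.004, -1.59]
force: [0.1, 2.4, -2.8]
width: 45.1
gripper_force: 62.0
```

Call:
{"method": "drive_tool", "body": {
  "motion": [
    {"fingers": 0, "linear": [0.012, -0.034, 0], "twist": 0},
    {"fingers": 0, "linear": [0.008, -0.019, 0], "twist": 0},
    {"fingers": 0, "linear": [0.003, -0.008, 0.02], "twist": 0},
    {"fingers": 0, "linear": [0, 0, 0.02], "twist": 0},
    {"fingers": 0, "linear": [0, 0, 0], "twist": 0}
  ]
}}

```text
clock: 29.62
eef_pos: [627.5, 193.6, 109.4]
tool_rot: [3.127, 0.001, -1.592]
force: [-1.2, -0.5, -3.3]
width: 44.9
gripper_force: 62.1
```

Call:
{"method": "drive_tool", "body": {
  "motion": [
    {"fingers": 0, "linear": [0, 0, 0.015], "twist": 0},
    {"fingers": 0, "linear": [0, 0, 0], "twist": 0},
    {"fingers": 0, "linear": [0, 0, 0], "twist": 0}
  ]
}}

```text
clock: 29.87
eef_pos: [629.0, 196.8, 98.3]
tool_rot: [3.134, 0.004, -1.589]
force: [-0.1, 0.3, -1.8]
width: 44.7
gripper_force: 62.1
```

```bash
python3 to.py 629.5 196 62; python3 - <<'E'
from h import *
from cell import cams
T=[]
from cell import monitor
z=monitor.read_state()['eef_pos'][2]-11
for n in('scene','top'):
    d=cams.get_image(n); u,v=proj(d,[629,194,70])[0].astype(int)
    c=cv2.resize(d['color'][v-40:v+40,u-40:u+40],None,fx=5,fy=5,interpolation=cv2.INTER_CUBIC)
    P=cyl(23,50,z)
    for k in(slice(0,48),slice(48,96)): cv2.polylines(c,[((proj(d,place(P,629.5,195.5))[k]-[u-40,v-40]+.5)*40).round().astype(np.int32)],True,(0,255,0),1,cv2.LINE_AA,3)
    T.append(c)
cv2.imwrite('pics/g7.png',np.hstack(T))
E
```

```text
linear total mm [ 0.8 -0.5 36.3] yaw -1.589 pos [629.  196.8  98.3] q [ 0.05  0.9  -0.7   1.58  0.67  0.93  2.23]
```

View pics/g7.png

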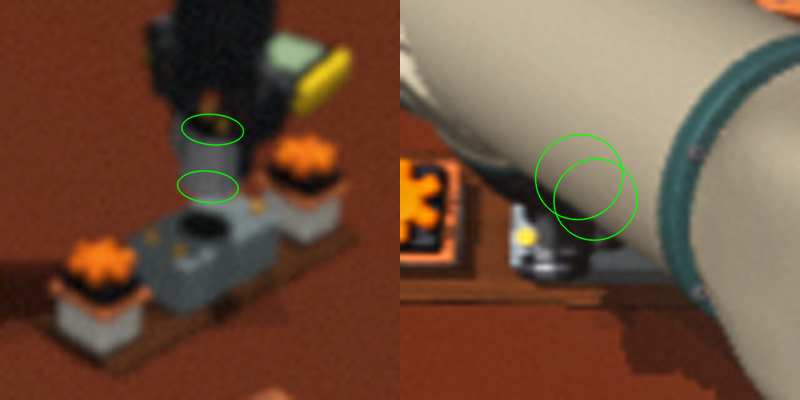

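The can hangs upright over the black pad (205,225). Lower; contact should come at about TCP z=62.

Call:
{"method": "drive_tool", "body": {
  "motion": [
    {"fingers": 0, "linear": [0.001, 0, 0.01], "twist": 0},
    {"fingers": 0, "linear": [0, 0, 0.01], "twist": 0},
    {"fingers": 0, "linear": [0, 0, 0.008], "twist": 0},
    {"fingers": 0, "linear": [0, 0, 0], "twist": 0},
    {"fingers": 0, "linear": [0, 0, 0], "twist": 0}
  ]
}}

```text
clock: 30.38
eef_pos: [628.9, 195.3, 69.2]
tool_rot: [3.133, 0.004, -1.59]
force: [-0.2, -0.1, -1.8]
width: 44.6
gripper_force: 62.1
```

Call:
{"method": "drive_tool", "body": {
  "motion": [
    {"fingers": 0, "linear": [0, 0, 0.004], "twist": 0},
    {"fingers": 0, "linear": [0, 0, 0], "twist": 0}
  ]
}}

```text
clock: 30.55
eef_pos: [629.5, 195.7, 65.9]
tool_rot: [3.135, 0.005, -1.59]
force: [0.1, 0.9, -1.9]
width: 44.6
gripper_force: 62.1
```

Call:
{"method": "drive_tool", "body": {
  "motion": [
    {"fingers": 0, "linear": [0, 0, 0.002], "twist": 0},
    {"fingers": 0, "linear": [0, 0, 0], "twist": 0}
  ]
}}

```text
clock: 30.72
eef_pos: [629.6, 195.6, 64.2]
tool_rot: [3.135, 0.004, -1.59]
force: [0.1, 0.0, -2.7]
width: 45.1
gripper_force: 62.1
```

Call:
{"method": "drive_tool", "body": {
  "motion": [
    {"fingers": 0, "linear": [0, 0, 0.001], "twist": 0},
    {"fingers": 0, "linear": [0, 0, 0], "twist": 0}
  ]
}}

```text
clock: 30.88
eef_pos: [629.6, 195.6, 63.3]
tool_rot: [3.135, 0.004, -1.59]
force: [0.2, 0.4, -2.4]
width: 44.8
gripper_force: 62.1
```

Call:
{"method": "drive_tool", "body": {
  "motion": [
    {"fingers": 0, "linear": [0, 0, 0.001], "twist": 0},
    {"fingers": 0, "linear": [0, 0, 0], "twist": 0}
  ]
}}

```text
clock: 31.05
eef_pos: [629.5, 195.6, 62.3]
tool_rot: [3.135, 0.004, -1.59]
force: [0.7, -0.0, -2.8]
width: 45.0
gripper_force: 62.1
```

Call:
{"method": "drive_tool", "body": {
  "motion": [
    {"fingers": 0, "linear": [0, 0, 0.001], "twist": 0},
    {"fingers": 0, "linear": [0, 0, 0], "twist": 0}
  ]
}}

```text
clock: 31.22
eef_pos: [629.6, 195.7, 62.2]
tool_rot: [3.135, 0.004, -1.59]
force: [-2.2, -1.8, 2.7]
width: 45.1
gripper_force: 62.8
```

Contact. Release, rise and move clear for the final check.

Call:
{"method": "drive_tool", "body": {
  "motion": [
    {"fingers": 1, "linear": [0, 0, 0], "twist": 0},
    {"fingers": 1, "linear": [0, 0, 0], "twist": 0},
    {"fingers": 1, "linear": [0, 0, 0], "twist": 0},
    {"fingers": 1, "linear": [0, 0, 0], "twist": 0},
    {"fingers": 1, "linear": [0, 0, 0], "twist": 0}
  ]
}}

```text
clock: 31.63
eef_pos: [629.6, 195.7, 61.3]
tool_rot: [3.135, 0.005, -1.59]
force: [-0.4, -0.2, -0.2]
width: 85.5
gripper_force: 0.0
```

Call:
{"method": "drive_tool", "body": {
  "motion": [
    {"fingers": 1, "linear": [0, 0, -0.015], "twist": 0},
    {"fingers": 1, "linear": [0, 0, -0.025], "twist": 0},
    {"fingers": 1, "linear": [0, 0, -0.035], "twist": 0},
    {"fingers": 1, "linear": [0, 0, -0.035], "twist": 0},
    {"fingers": 1, "linear": [0, 0, -0.02], "twist": 0}
  ]
}}

```text
clock: 32.05
eef_pos: [631.7, 196.5, 196.5]
tool_rot: [3.14, 0.007, -1.59]
force: [0.2, 0.3, 0.2]
width: 85.2
gripper_force: 0.0
```

Call:
{"method": "drive_tool", "body": {
  "motion": [
    {"fingers": 1, "linear": [0, 0.035, 0], "twist": 0},
    {"fingers": 1, "linear": [0, 0.035, 0], "twist": 0},
    {"fingers": 1, "linear": [0, 0.035, 0], "twist": 0},
    {"fingers": 1, "linear": [0, 0.035, 0], "twist": 0},
    {"fingers": 1, "linear": [0, 0.035, 0], "twist": 0}
  ]
}}

```text
clock: 32.47
eef_pos: [453.9, 198.4, 193.6]
tool_rot: [3.136, 0.005, -1.59]
force: [-0.4, -0.5, 0.8]
width: 85.5
gripper_force: 0.0
```

Call:
{"method": "drive_tool", "body": {
  "motion": [
    {"fingers": 1, "linear": [0, 0, 0], "twist": 0},
    {"fingers": 1, "linear": [0, 0, 0], "twist": 0}
  ]
}}

```text
clock: 32.63
eef_pos: [454.2, 198.6, 193.8]
tool_rot: [3.136, 0.004, -1.587]
force: [1.1, 0.3, 1.3]
width: 85.5
gripper_force: 0.0
```

```bash
python3 - <<'E'
from h import *
from cell import cams
T=[]
for n in('scene','top'):
    d=cams.get_image(n); a,b=proj(d,[629,194,40])[0],proj(d,[647,-183,30])[0]; u,v=((a+b)/2).astype(int)
    c=cv2.resize(d['color'][v-47:v+47,u-125:u+125],(800,300),interpolation=cv2.INTER_CUBIC); T.append(c)
cv2.imwrite('pics/g8.png',np.vstack(T))
E
```

```text
(no output)
```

View pics/g8.png

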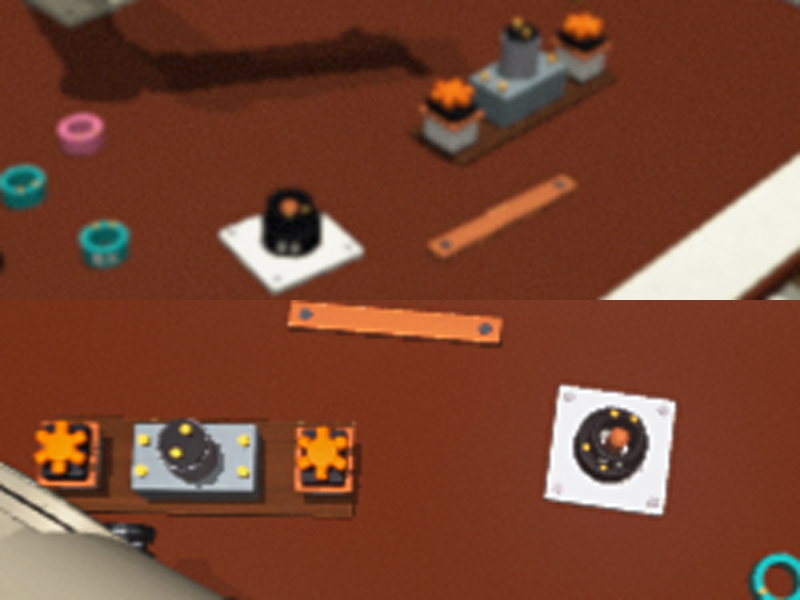

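The final views show both rings stacked on the post at (290,215), the box on the board between the clamps, and the can upright in the middle of the box at (520,50). The copper bar and look-alikes haven't moved.

```bash
python3 -c "
from cell import ctrl
print(ctrl.finish_job())"
```

```text
the job is handed in; nothing more can be done
None
```

Job handed in at about 33 s on the robot clock: both rings are flat on the post with the small one on top, the box is aligned midway between the clamps, the can stands upright in the middle of the box, and nothing else was touched.

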